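# Set the mugs out on coasters

## Robot

A 7-joint arm with a two-finger parallel gripper is mounted at the origin on the work surface. World frame = base frame: x ahead of the robot, y to its left, z up, the work surface at z = 0. Lengths are in m, angles in degrees, forces in N, time in s.
With the tool pointing down it reaches from about 0.4 to 0.9 m from the base axis. Payload 5.5 kg.
Tool frame: the origin (TCP) lies midway between the tips of the shut fingers; the grasp point (between the pads) lies 19 mm behind it; z points along the fingers, y is the line along which they close (so a half turn about z gives the same grasp; the last joint's range is limited). The gripper opens to 85 mm and grips with 20 to 120 N. Pads are 22 mm wide; open, the fingers measure 114 mm over their backs; the gripper's body (76 mm by 85 mm) begins 54 mm behind the grasp point. The pads swing forward as they close: fully open they stand 13 mm farther back than shut.
Start: joints at [88.247, 28.699, -24.465, 88.831, 12.651, 65.22, -12.049], TCP at [0.188, -0.622, 0.231] pointing down, gripper open.
Joint ranges: [-164.97, 164.97], [-17.58, 116.51], [-87.97, 89.64], [11.32, 138.91], [-80.73, 260.73], [10.89, 115.49], [-147.41, 147.41]. Speed limits (degrees/s): [147.25, 147.25, 180, 180, 180, 180, 180].

## Interface

Orientations are given as [roll, pitch, yaw] about the fixed x, y, z axes, in that order (R = Rz(yaw) Ry(pitch) Rx(roll)).
In Python, from station import sensors, get_image, camera_info, job_done, spotter gives the robot as it stands.
- The arm moves only by the tool move_arm, never from a script. Its argument "targets" is a list of rows, each a list of 5 numbers: the gripper command: -1 is shut, 1 is fully open, values between are in proportion, then the shift along the world's x, y, z in cm, then the turn about the world's z in degrees. A call has 1 to 8 rows; each row shifts and turns the commanded pose from where the row before left it; what a row does not reach is not made up. A row lasts 1/10 s, in which the tool goes at most 50 mm and 8.59 degrees, less where a joint would pass 70% of its speed; a pose out of reach is approached as far as the arm can. A call is refused whole if a number of a shift passes 5 or a number of a turn 8.59, either way. A call with a gripper value outside its range is refused whole. The fingers move at their own pace and stop on an object; the grip force is fixed at half the most. Time passes only in rows, so rows that do not move let the fingers close. It gives the time, the measured TCP pose, the force, the opening and the grip force at its end, in the units of the state.
- sensors.read_state(): the state, without advancing time (a new reading comes with each control period).
- get_image(name): name is "scene" or "side" or "wrist"; returns (picture, depth): 400x640x3 uint8, blue, green, red; 400x640 float32, m along the optical axis (not along the pixel's ray), 0 where there is no reading.
- camera_info(name): a dict with "fx", "fy", "cx", "cy" (pixels), "rvec" (rotation vector, rad) and "tvec" (3), from world to camera coordinates, as OpenCV has them. Camera axes: x right, y down, z forward; pixel columns grow to the right and rows downward; lengths in m; the calibration is good to about 2 mm. A picture is of the moment at which its call begins: read the wrist's pose just before it. camera_info takes no time and is no camera call; for the wrist camera it gives the pose at the moment of the call.
- job_done(): hands the job in; it is judged then, once.
Trained networks look in the newest picture that a camera, given by its name, has taken for a name from the list of things; names that differ only in an ending like _2 or _b are one class to them, and where a whole thing is asked for, a point or a joint stands for the part that bears it (a point fixed in the world has none). Each returns a list of dicts, best first, with "p" (0 to 1); they miss things now and then, are a little off and sometimes report something else, mostly with a low value. They report only what shows in the picture. A call takes as long as a camera call. They do not tell look-alikes from the thing itself.
- spotter.recognise(camera, label): "at" ([x, y, z] in m, in world coordinates, good to about 4 mm: the middle of the surface that is visible of it).
- spotter.tip_of(camera, label): "at" ([x, y, z] in m, in world coordinates, good to about 4 mm: a listed point, or the origin of a listed thing).
The state is a dict: "t": time; "q": joint angles; "dq": joint speeds; "joint_efforts": joint torques, N m; "eef_pos": TCP position; "tool_rot": TCP orientation; "contact_force": force on the tool from outside, world axes, zero at the start; "ft_torque": the same for the moment, N m; "gripper_width": opening from 0.0 (shut) to 1.0 (fully open); "grasp_force": force on a finger pad.
Only numpy, scipy, OpenCV 4.12 (cv2) and the standard library are available. Lean on these libraries where they do the work, as an engineer would, in place of code of your own. Each camera call takes 0.05 s, during which the arm holds its last target. There are 200 camera calls.

## Task

Lay one stone coaster for each mug on a dark panel of the serving board, long sides square to the rail, taking the coasters out of their flush wells by pressing the end at the brass dot so that the other end tips up. Stand each mug upright in the middle of its own coaster with its handle pointing straight away from the board's rail. Leave a spare coaster lying flush in the block, and do not disturb the other things on the worktop.

Things in the scene. Friction and masses are not known exactly. Their poses are not given: they have to be found in the camera images.
- block: Dark wooden block, fixed, 120 (x) x 256 (y) x 38 mm high; origin under its centre; -x side towards the robot (within 0.2 rad). Three open wells in a row along y, each 89 x 64 mm: a ledge 12 mm below the top runs from 3 mm on the -x side of the well's centre to its +x wall; the -x part is hollow to 33 mm below the top. A brass dot on the rim marks each well's hollow (-x) end.
- board: Pale wooden serving board, fixed, 170 (x) x 310 (y) x 18 mm thick; origin under its centre. A rail 12 mm thick stands 15 mm above it along its +x long edge, the one away from the robot (within 0.2 rad). Three dark inlaid panels, 92 (x) x 68 (y) mm, flush with its top, in a row along y, 100 mm apart.
- well0 (a point): Point in the block at ledge height (26 mm above the block's underside), the centre of well 0: a coaster's origin lies here when it is home. Axes as the block.
- well1 (a point): Point in the block at ledge height (26 mm above the block's underside), the centre of well 1: a coaster's origin lies here when it is home. Axes as the block.
- well2 (a point): Point in the block at ledge height (26 mm above the block's underside), the centre of well 2: a coaster's origin lies here when it is home. Axes as the block.
- spot0 (a point): Centre of inlaid panel 0 on the board's top face (18 mm above the worktop). Axes as the board.
- spot1 (a point): Centre of inlaid panel 1 on the board's top face (18 mm above the worktop). Axes as the board.
- spot2 (a point): Centre of inlaid panel 2 on the board's top face (18 mm above the worktop). Axes as the board.
- coaster0: Oblong stone coaster, cork below, 84 (x) x 60 (y) x 12 mm, 120 g; origin centre of underside, z up. Starts flush in a well, +x end over the ledge, sides out of reach. Press its -x end (by the dot), 30 mm from its centre, down into the hollow: it rocks and from 25 deg stays tipped by itself, up to 33 deg, +x end 12 mm (underside) clear of the block's top; let go sooner it falls back.
- coaster1: Oblong stone coaster, cork below, 84 (x) x 60 (y) x 12 mm, 120 g; origin centre of underside, z up. Starts flush in a well, +x end over the ledge, sides out of reach. Press its -x end (by the dot), 30 mm from its centre, down into the hollow: it rocks and from 25 deg stays tipped by itself, up to 33 deg, +x end 12 mm (underside) clear of the block's top; let go sooner it falls back.
- coaster2: Oblong stone coaster, cork below, 84 (x) x 60 (y) x 12 mm, 120 g; origin centre of underside, z up. Starts flush in a well, +x end over the ledge, sides out of reach. Press its -x end (by the dot), 30 mm from its centre, down into the hollow: it rocks and from 25 deg stays tipped by itself, up to 33 deg, +x end 12 mm (underside) clear of the block's top; let go sooner it falls back.
- mug_a: White straight-sided ceramic coffee mug, low and wide: 66 mm across, 58 high, wall 4, about 220 g; may be absent. Origin at the centre of its underside, z up; its handle points along its +y and reaches 61 mm from the axis, at 10 to 52 mm height.
- mug_b: White straight-sided ceramic coffee mug, low and wide: 66 mm across, 58 high, wall 4, about 220 g; may be absent. Origin at the centre of its underside, z up; its handle points along its +y and reaches 61 mm from the axis, at 10 to 52 mm height.
- mug_c: White straight-sided ceramic coffee mug, low and wide: 66 mm across, 58 high, wall 4, about 220 g; may be absent. Origin at the centre of its underside, z up; its handle points along its +y and reaches 61 mm from the axis, at 10 to 52 mm height.
- handle_a (a point): Outermost part of mug_a's handle, 56 mm from the mug's axis, 32 mm up.
- handle_b (a point): Outermost part of mug_b's handle, 56 mm from the mug's axis, 32 mm up.
- handle_c (a point): Outermost part of mug_c's handle, 56 mm from the mug's axis, 32 mm up.
- jug: Bystander, to be left alone: blue ceramic milk jug, 70 tall, 72 across; sizes in mm; origin under its middle.
- mill: Bystander, to be left alone: dark wooden pepper mill, 145 tall, 54 across; sizes in mm; origin under its middle.
- sugar: Bystander, to be left alone: glass sugar jar with wooden cap, 80 tall, 70 across; sizes in mm; origin under its middle.
- spoon: Bystander, to be left alone: spoon lying on the worktop, 150 long; sizes in mm; origin near its middle.
Mind the look-alikes: they are no part of the job. Leave any green look-alike of the coaster2 alone.

How it is judged:
By the outcome, as a careful person would: the job done as asked, in the order asked, and still so for the second after the job is handed in, with the robot touching nothing.
Of mug_a, mug_b, mug_c only 2 to 3 are there at a start; the rules pass over those that are not, and their reading is None.
At some moment in a run one of mug_a, mug_b, mug_c may be knocked a few centimetres aside while the robot is not near it.
Once in a run the grip may slacken for a moment while it holds something.
It also fails if it takes over 210 s, if anything falls off the work surface, if the arm or the gripper's body presses on something with over 40 N, if the wrist force passes 120 N, or if a joint passes its speed limit or range.

## Working session

There is one attempt and no reset: what is moved stays moved. The work goes in short steps, Python scripts to look and compute and a tool call to move; the robot and the scene stay as the last step left them, time stands still between calls to the robot, and variables do not carry over. Pictures are saved under pics/ and viewed, at most 14 in all, crops included, and the job is handed in when it is done.

Besides the shell and the picture viewer there is one more tool, called after "Emit:" by a JSON object that holds its "fn" and its "kwargs", one argument or row to a line. move_arm: Moves the arm, as the interface text tells. Its arguments: {"type":"object","properties":{"targets":{"type":"array","items":{"type":"array","items":{"type":"number"}}}},"required":["targets"]}

```bash
ls; mkdir -p pics; cat > h.py <<'E'
import numpy as np, cv2
from station import sensors, get_image, camera_info, job_done, spotter
def cam(n):
    c=camera_info(n); R=cv2.Rodrigues(np.array(c["rvec"],float))[0]; return c,R,np.array(c["tvec"],float).ravel()
def cloud(n,d,ci=None):
    c,R,t=ci or cam(n); v,u=np.mgrid[:d.shape[0],:d.shape[1]]
    P=np.stack([(u-c["cx"])/c["fx"]*d,(v-c["cy"])/c["fy"]*d,d],-1)
    return (P-t)@R
def proj(n,p,ci=None):
    c,R,t=ci or cam(n); q=R@np.array(p)+t; return round(c["fx"]*q[0]/q[2]+c["cx"]),round(c["fy"]*q[1]/q[2]+c["cy"])
E
python3 - <<'E'
from h import *
ims=[]
for n in ("scene","side"):
    im,d=get_image(n); np.savez("pics/%s0.npz"%n,im=im,d=d); ims.append(im)
    c,R,t=cam(n); print(n,"cam at",(-R.T@t).round(3), "fwd",R[2].round(2))
    cv2.imwrite("pics/%s0.png"%n,im)
    for l in ("block","board","well0","spot0","coaster0","mug_a","handle_a","jug","mill","sugar","spoon"):
        r=spotter.tip_of(n,l)
        print(n,l,[(np.round(o["at"],3).tolist(),round(o["p"],2),proj(n,o["at"])) for o in r])
s=sensors.read_state(); print({k:np.round(v,3).tolist() for k,v in s.items()})
E
```

```text
pics
scene cam at [1.397 0.376 1.011] fwd [-0.6  -0.28 -0.75]
scene block [([0.499, -0.296, 0.0], 0.89, (257, 153))]
scene board []
scene well0 [([0.499, -0.217, 0.028], 0.82, (277, 154)), ([0.492, -0.373, 0.026], 0.76, (237, 140)), ([0.496, -0.291, 0.028], 0.59, (258, 147))]
scene spot0 [([0.512, 0.172, 0.015], 0.88, (390, 196)), ([0.51, 0.271, 0.015], 0.85, (423, 206)), ([0.502, 0.371, 0.017], 0.66, (457, 215)), ([0.715, -0.345, -0.002], 0.28, (207, 193)), ([0.682, -0.077, 0.0], 0.21, (290, 213))]
scene coaster0 [([0.454, -0.076, -0.004], 0.87, (323, 165)), ([0.492, -0.371, 0.026], 0.84, (237, 140)), ([0.495, -0.296, 0.03], 0.6, (256, 146)), ([0.505, -0.208, 0.022], 0.59, (279, 157)), ([0.634, -0.098, 0.039], 0.52, (290, 191)), ([0.51, 0.271, 0.018], 0.32, (423, 206)), ([0.802, 0.007, -0.0], 0.3, (296, 254))]
scene mug_a [([0.688, 0.093, -0.002], 0.87, (342, 234)), ([0.677, -0.077, 0.001], 0.8, (290, 212))]
scene handle_a [([0.5, 0.271, 0.003], 0.7, (423, 207)), ([0.733, 0.054, 0.032], 0.57, (323, 234)), ([0.634, -0.096, 0.036], 0.55, (291, 192)), ([0.688, 0.093, -0.001], 0.26, (34
[... 1118 characters left out ...]
.732, 0.054, 0.031], 0.77, (276, 225))]
side jug [([0.715, -0.342, -0.001], 0.86, (313, 167))]
side mill [([0.704, 0.351, -0.002], 0.94, (252, 309))]
side sugar [([0.808, 0.01, 0.001], 0.96, (257, 221)), ([0.503, 0.271, -0.002], 0.66, (339, 299))]
side spoon [([0.501, 0.27, -0.005], 0.74, (339, 299))]
{'t': 1.2, 'q': [88.247, 28.699, -24.464, 88.831, 12.65, 65.221, -12.047], 'dq': [-0.021, -0.077, 0.1, -0.109, -0.054, 0.005, -0.045], 'joint_efforts': [-0.0, -56.94, -5.81, -28.135, 0.013, 0.002, -0.0], 'eef_pos': [0.188, -0.622, 0.231], 'tool_rot': [180.0, -0.001, 16.836], 'contact_force': [0.236, -0.107, 0.384], 'ft_torque': [0.016, 0.022, -0.077], 'grasp_force': 0.0, 'gripper_width': 0.996}
```

View pics/scene0.png

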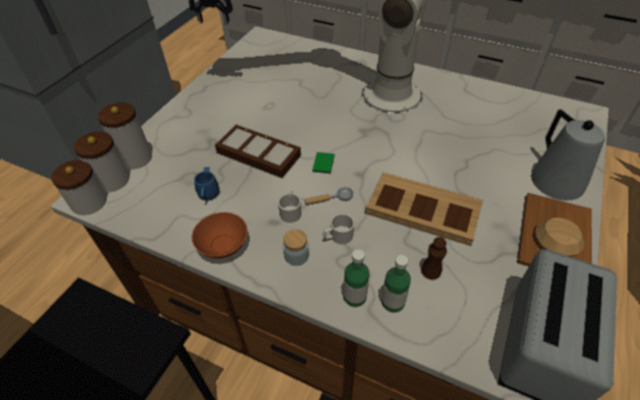

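```bash
python3 - <<'E'
import cv2
im=cv2.imread("pics/side0.png"); cv2.imwrite("pics/side0c.png",cv2.resize(im[140:360,220:430],None,fx=2.7,fy=2.7,interpolation=cv2.INTER_CUBIC))
E
```

```text
(no output)
```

View pics/side0c.png

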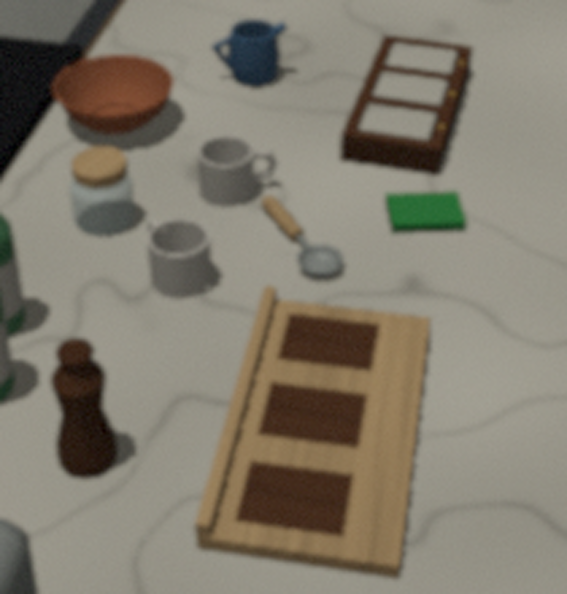

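Scene: mugs at (290,208) and (342,230), with no third mug. White coasters sit in the block at (237,140), (258,147) and (279,156). Possible look-alikes are the green slab at (323,162), which I leave alone, and the bowl and bottles. Brass dots are on the robot side, and the rail is on the board's far side. Next I refine the poses with both cameras.

```bash
cat >> h.py <<'E'
def plane(n,uv,z):
    c,R,t=cam(n); uv=np.atleast_2d(uv).astype(float)
    r=np.c_[(uv[:,0]-c["cx"])/c["fx"],(uv[:,1]-c["cy"])/c["fy"],np.ones(len(uv))]@R
    o=-R.T@t; return (o+r*((z-o[2])/r[:,2])[:,None])[:,:2]
def patches(n,im,z,mask,near,rad,amin=0.002):
    # connected regions of mask near a world point, projected to plane z: centre, size, yaw
    k,l,st,ce=cv2.connectedComponentsWithStats(mask.astype(np.uint8)); out=[]
    for i in range(1,k):
        if st[i,4]<30: continue
        v,u=np.where(l==i); w=plane(n,np.c_[u,v],z)
        m=w.mean(0)
        if np.hypot(*(m-near))>rad: continue
        (c,s,a)=cv2.minAreaRect((w*1000).astype(np.float32)); 
        out.append((np.round(m,4).tolist(),np.round(c,1).tolist(),np.round(s,1).tolist(),round(a,1),int(st[i,4])))
    return out
def mugs(n,d,z0=0.02,ci=None,box=(0.55,0.8,-0.2,0.2),near=None):
    P=cloud(n,d,ci); m=(d>0)&(P[...,2]>z0+.012)&(P[...,2]<z0+.075)
    return P[m]
E
python3 - <<'E'
from h import *
for n in ("scene","side"):
    f=np.load("pics/%s0.npz"%n); im=f["im"]; g=cv2.cvtColor(im,cv2.COLOR_BGR2HSV)
    print(n)
    for r in patches(n,im,.038,g[...,2]>95,(.497,-.29),.12): print(" coaster",r)
    P=cloud(n,f["d"])
    for z,near in ((.018,(.51,.272)),):
        for r in patches(n,im,z,(g[...,2]<85)&(g[...,1]>90),near,.14): print(" panel",r)
    for c in ((.682,-.077),(.687,.093)):
        m=(f["d"]>0)&(P[...,2]>.015)&(P[...,2]<.075)&(np.hypot(P[...,0]-c[0],P[...,1]-c[1])<.075)
        q=P[m]; top=q[q[:,2]>.05]; 
        (cc,r)=cv2.minEnclosingCircle((top[:,:2]*1000).astype(np.float32))
        print(" mug",c,len(q),q[:,2].max().round(3),"rim circle",np.round(cc,1),round(r,1),"top mean",top.mean(0).round(3))
    # handle points
        from scipy.optimize import least_squares
        s=least_squares(lambda x:np.hypot(top[:,0]-x[0],top[:,1]-x[1])-.032,c,loss="soft_l1",f_scale=.002).x
        h=q[(np.hypot(q[:,0]-s[0],q[:,1]-s[1])>.040)&(q[:,2]<.055)]
        print("   fit",s.round(4),"handle pts",len(h),h.mean(0).round(3) if len(h) else "")
E
```

```text
scene
 coaster ([0.4967, -0.3685], [496.5, -367.8], [60.8, 86.8], 87.4, 321)
 coaster ([0.5007, -0.2896], [500.0, -289.4], [60.2, 87.6], 85.6, 341)
 coaster ([0.5055, -0.2084], [505.0, -208.6], [62.2, 87.3], 86.8, 362)
 panel ([0.5182, 0.1736], [517.4, 173.3], [85.2, 63.8], 2.3, 466)
 panel ([0.5144, 0.2734], [513.6, 272.9], [86.1, 64.4], 2.1, 502)
 panel ([0.5103, 0.373], [509.6, 372.9], [86.4, 64.7], 2.5, 535)
 mug (0.682, -0.077) 476 0.06 rim circle [680.8 -74.4] 37.5 top mean [ 0.684 -0.074  0.055]
   fit [ 0.6843 -0.0739] handle pts 28 [ 0.631 -0.062  0.028]
 mug (0.687, 0.093) 522 0.059 rim circle [696.7  85.1] 40.0 top mean [0.694 0.091 0.055]
   fit [0.693  0.0922] handle pts 47 [0.731 0.06  0.035]
side
 coaster ([0.4972, -0.2907], [497.4, -291.2], [69.4, 88.1], 86.4, 270)
 coaster ([0.502, -0.2089], [502.4, -209.3], [67.5, 86.9], 87.0, 294)
 panel ([0.5146, 0.1733], [514.8, 172.8], [85.8, 60.9], 2.5, 502)
 panel ([0.5107, 0.2731], [510.9, 272.4], [86.0, 61.7], 2.6, 626)
 panel ([0.5066, 0.3731], [507.1, 372.3], [86.8, 62.6], 2.5, 789)
 mug (0.682, -0.077) 494 0.064 rim circle [671.8 -74.6] 42.0 top mean [ 0.679 -0.074  0.055]
   fit [ 0.6807 -0.0737] handle pts 55 [ 0.631 -0.078  0.029]
 mug (0.687, 0.093) 526 0.06 rim circle [696.4  89.8] 43.0 top mean [0.69  0.093 0.055]
   fit [0.6889 0.093 ] handle pts 12 [0.727 0.062 0.046]
```

Emit:
{"fn": "move_arm", "kwargs": {
  "targets": [
    [-1,3,4,1,-4],
    [-1,3,4,1,-4],
    [-1,3,4,0,-4],
    [-1,3,4,0,-4],
    [-1,3,4,0,-4.9]
  ]
}}

```text
t: 1.7
eef_pos: [0.3381, -0.4221, 0.2513]
tool_rot: [180.0, -0.0, -4.3]
contact_force: [1.7, 0.1, 0.1]
gripper_width: 0.143
grasp_force: 0.0
```

Emit:
{"fn": "move_arm", "kwargs": {
  "targets": [
    [-1,4,4,0,0],
    [-1,4,4,0,0],
    [-1,4,4,0,0.5],
    [-1,0,0,0,0],
    [-1,0,0,0,0]
  ]
}}

```text
t: 2.2
eef_pos: [0.4444, -0.3161, 0.2511]
tool_rot: [180.0, -0.0, -3.3]
contact_force: [-0.2, -0.3, 0.5]
gripper_width: 0.001
grasp_force: 0.0
```

```bash
python3 - <<'E'
from h import *
n="wrist"; s=sensors.read_state(); c,R,t=cam(n); print("tcp",s["eef_pos"],s["tool_rot"],"cam",(-R.T@t).round(3),R[2].round(2))
im,d=get_image(n); cv2.imwrite("pics/w1.png",im)
g=cv2.cvtColor(im,cv2.COLOR_BGR2HSV)
for r in patches(n,im,.038,(g[...,2]>95)&(g[...,1]<90),(.497,-.29),.12): print(" coaster",r)
for l in ("well0","coaster0"): print([(np.round(o["at"],4).tolist(),o["p"]) for o in spotter.tip_of(n,l)])
E
```

```text
tcp [ 0.44436965 -0.31610861  0.25111954] [ 1.79993075e+02 -2.35401097e-02 -3.32308066e+00] cam [ 0.524 -0.32   0.394] [-0.31  0.02 -0.95]
 coaster ([0.4257, -0.3072], [352.0, -264.8], [918.9, 543.9], 86.5, 172763)
 coaster ([0.5018, -0.2128], [500.6, -212.7], [61.0, 84.9], 86.5, 4059)
 coaster ([0.4968, -0.294], [495.7, -293.6], [60.5, 85.0], 86.7, 4054)
 coaster ([0.493, -0.373], [491.4, -373.0], [61.0, 83.9], 86.7, 4050)
[]
[([0.4975, -0.3741, 0.028], 0.98), ([0.4967, -0.2918, 0.0284], 0.79), ([0.4464, -0.0798, -0.0002], 0.72)]
```

View pics/w1.png

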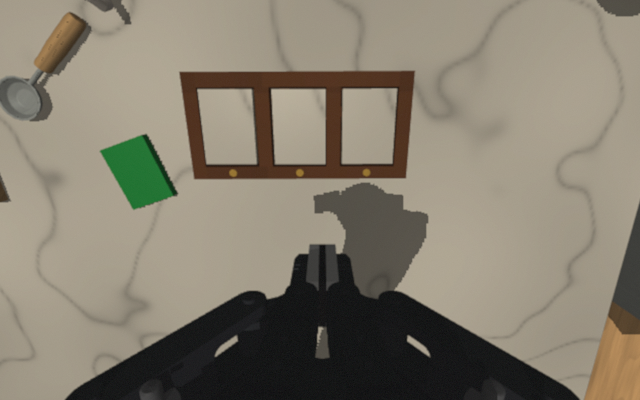

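Emit:
{"fn": "move_arm", "kwargs": {
  "targets": [
    [-1,1,4,-2,0],
    [-1,1,4,-2,0],
    [-1,0.7,2.7,-2,0],
    [-1,0,0,-4.5,0],
    [-1,0,0,-4.5,0],
    [-1,0,0,-4,0],
    [-1,0,0,-1,0],
    [-1,0,0,0,0]
  ]
}}

```text
t: 3.15
eef_pos: [0.4685, -0.2112, 0.0497]
tool_rot: [-179.9, 0.2, -3.7]
contact_force: [-0.4, -0.6, 0.0]
gripper_width: -0.0
grasp_force: 0.0
```

```bash
python3 - <<'E'
from h import *
n="wrist"; s=sensors.read_state(); print(s["eef_pos"],s["contact_force"])
im,d=get_image(n); print("tcp px",proj(n,s["eef_pos"]), "press px",proj(n,(.471,-.2095,.038)))
cv2.imwrite("pics/w2.png",im[120:400,160:480])
E
```

```text
[ 0.46852045 -0.21122639  0.04973641] [-0.40573763 -0.64759258  0.04593945]
tcp px (323, 261) press px (320, 247)
```

View pics/w2.png

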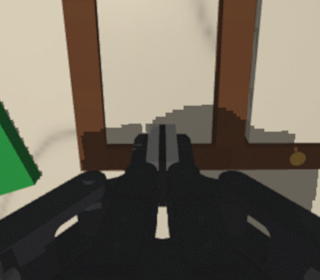

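Emit:
{"fn": "move_arm", "kwargs": {
  "targets": [
    [-1,0.25,0.1,-0.5,0.3],
    [-1,0,0,-0.6,0],
    [-1,0,0,-0.3,0],
    [-1,0,0,-0.3,0]
  ]
}}

```text
t: 3.6
eef_pos: [0.4729, -0.2099, 0.0343]
tool_rot: [180.0, -0.0, -3.3]
contact_force: [-0.2, -0.4, -0.0]
gripper_width: 0.001
grasp_force: 0.1
```

Emit:
{"fn": "move_arm", "kwargs": {
  "targets": [
    [-1,0,0,-0.2,0],
    [-1,0,0,-0.2,0],
    [-1,0,0,0,0]
  ]
}}

```text
t: 3.9
eef_pos: [0.4725, -0.2095, 0.0297]
tool_rot: [-180.0, 0.0, -3.3]
contact_force: [-0.0, 0.3, 0.8]
gripper_width: 0.0
grasp_force: 0.0
```

Emit:
{"fn": "move_arm", "kwargs": {
  "targets": [
    [-1,-0.1,0,-0.2,0],
    [-1,0,0,-0.2,0],
    [-1,0,0,-0.1,0],
    [-1,0,0,0,0]
  ]
}}

```text
t: 4.3
eef_pos: [0.4727, -0.2097, 0.0278]
tool_rot: [179.9, -0.1, -3.2]
contact_force: [-9.3, 3.2, 31.0]
gripper_width: -0.001
grasp_force: 15.2
```

Emit:
{"fn": "move_arm", "kwargs": {
  "targets": [
    [-1,0,0,-0.2,0],
    [-1,0,0,-0.1,0],
    [-1,0,0,0,0]
  ]
}}

```text
t: 4.6
eef_pos: [0.4728, -0.2098, 0.0273]
tool_rot: [179.8, -0.1, -3.2]
contact_force: [-16.8, 6.6, 58.2]
gripper_width: -0.001
grasp_force: 29.3
```

```bash
cat >> h.py <<'E'
def tip(n,d,c,yaw=-3.4,z0=.044):
    P=cloud(n,d); a=np.radians(yaw); X=(P[...,0]-c[0])*np.cos(a)+(P[...,1]-c[1])*np.sin(a); Y=-(P[...,0]-c[0])*np.sin(a)+(P[...,1]-c[1])*np.cos(a)
    m=(d>0)&(abs(Y)<.024)&(X>-.005)&(X<.05)&(P[...,2]<.08); 
    if m.sum()<8: return None
    k=np.polyfit(X[m],P[...,2][m],1); return "tilt",np.degrees(np.arctan(k[0])).round(1),"Xmax",X[m&(P[...,2]>z0)].max().round(4) if (m&(P[...,2]>z0)).any() else None,"zmax",P[...,2][m].max().round(4),m.sum()
E
python3 - <<'E'
from h import *
for n in ("scene","side"):
    im,d=get_image(n); print(n,tip(n,d,(.502,-.211)))
E
```

```text
scene ('tilt', np.float64(4.1), 'Xmax', np.float64(0.0401), 'zmax', np.float64(0.0593), np.int64(180))
side ('tilt', np.float64(-11.3), 'Xmax', np.float64(0.0318), 'zmax', np.float64(0.0611), np.int64(133))
```

Emit:
{"fn": "move_arm", "kwargs": {
  "targets": [
    [-1,0,0,0.5,0],
    [-1,-0.3,0,1,0],
    [-1,-1,0,4,0],
    [-1,-1,0,4,0],
    [1,0,0,4,0],
    [1,0,0,0,0],
    [1,0,0,0,0]
  ]
}}

```text
t: 5.4
eef_pos: [0.449, -0.2103, 0.1579]
tool_rot: [179.9, -0.1, -3.3]
contact_force: [-0.3, 0.0, -0.6]
gripper_width: 0.506
grasp_force: 0.0
```

```bash
python3 - <<'E'
from h import *
s=sensors.read_state(); print(s["eef_pos"],s["tool_rot"],s["gripper_width"],s["contact_force"])
for n in ("scene","side","wrist"):
    im,d=get_image(n); print(n,tip(n,d,(.502,-.211)))
    if n=="wrist": cv2.imwrite("pics/w3.png",im); np.savez("pics/w3.npz",im=im,d=d)
E
```

```text
[ 0.4490476  -0.21032071  0.15788294] [ 1.79909372e+02 -1.15896260e-01 -3.30623462e+00] 0.5062094601204883 [-0.29896545  0.030676   -0.64840848]
scene ('tilt', np.float64(4.5), 'Xmax', np.float64(0.0378), 'zmax', np.float64(0.0609), np.int64(187))
side ('tilt', np.float64(-12.5), 'Xmax', np.float64(0.0327), 'zmax', np.float64(0.0619), np.int64(136))
wrist ('tilt', np.float64(-14.5), 'Xmax', np.float64(0.0334), 'zmax', np.float64(0.0602), np.int64(4204))
```

View pics/w3.png

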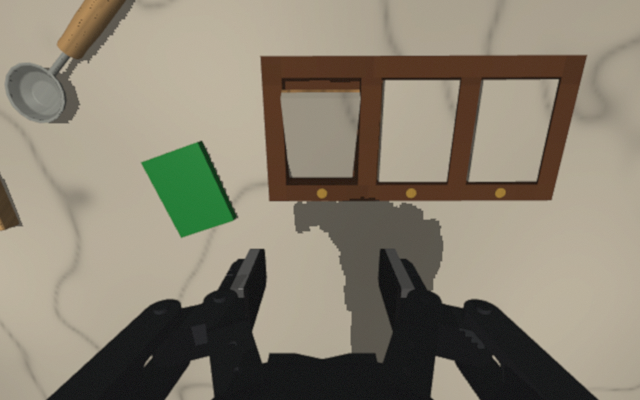

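Emit:
{"fn": "move_arm", "kwargs": {
  "targets": [
    [1,2.5,0,0,0],
    [1,2.5,-0.1,0,0],
    [1,2.5,-0.1,-1,0],
    [1,0,0,-4,0],
    [1,0,0,-4,0],
    [1,0,0,-2,0],
    [1,0,0,-1,0],
    [1,0,0,0,0]
  ]
}}

```text
t: 6.35
eef_pos: [0.522, -0.2106, 0.0346]
tool_rot: [-179.9, 0.2, -3.2]
contact_force: [0.1, -0.0, 0.3]
gripper_width: 0.999
grasp_force: 0.0
```

```bash
python3 - <<'E'
from h import *
s=sensors.read_state(); print(s["eef_pos"],s["tool_rot"],s["gripper_width"],s["contact_force"])
im,d=get_image("wrist"); cv2.imwrite("pics/w4.png",im[60:400,120:520])
E
```

```text
[ 0.52201419 -0.21059308  0.03456635] [-179.88352535    0.24154439   -3.23345821] 0.9987826582280578 [ 0.12934863 -0.00608004  0.25643255]
```

View pics/w4.png

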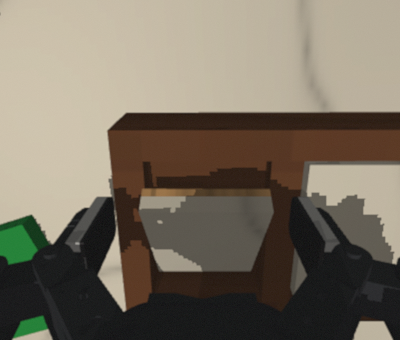

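Emit:
{"fn": "move_arm", "kwargs": {
  "targets": [
    [1,0.2,-0.25,0.3,0],
    [0,0,0,0,0],
    [-1,0,0,0,0],
    [-1,0,0,0,0],
    [-1,0,0,0,0],
    [-1,0,0,0,0]
  ]
}}

```text
t: 7.0
eef_pos: [0.5271, -0.2147, 0.0415]
tool_rot: [179.9, -0.2, -3.3]
contact_force: [0.8, -0.1, 6.0]
gripper_width: 0.679
grasp_force: 62.7
```

Emit:
{"fn": "move_arm", "kwargs": {
  "targets": [
    [-1,0.1,0,1,0],
    [-1,0.2,0,1,0],
    [-1,0.2,0,2,0],
    [-1,0,0,3,0],
    [-1,0,0,3,0],
    [-1,0,0,0,0]
  ]
}}

```text
t: 7.6
eef_pos: [0.5337, -0.2148, 0.1448]
tool_rot: [179.8, -0.4, -3.3]
contact_force: [0.6, -0.2, 0.2]
gripper_width: 0.677
grasp_force: 64.3
```

```bash
python3 - <<'E'
from h import *
s=sensors.read_state(); print(s["eef_pos"],s["tool_rot"],s["gripper_width"],s["contact_force"])
im,d=get_image("side"); u,v=proj("side",s["eef_pos"]); cv2.imwrite("pics/s5.png",cv2.resize(im[v-60:v+60,u-80:u+80],None,fx=4,fy=4))
im,d=get_image("wrist"); cv2.imwrite("pics/w5.png",im)
E
```

```text
[ 0.53367803 -0.21481646  0.14484126] [179.84418097  -0.40993812  -3.25898618] 0.6769949959532204 [ 0.6427565  -0.1774032   0.23123913]
```

View pics/s5.png

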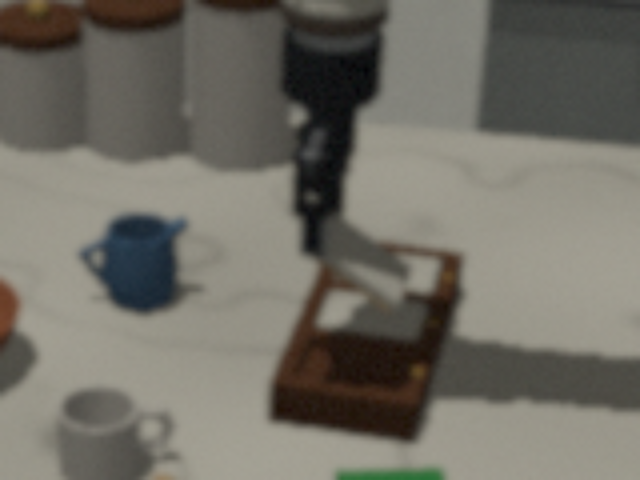

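Emit:
{"fn": "move_arm", "kwargs": {
  "targets": [
    [-1,0,4,0,1],
    [-1,0,4.5,0,1],
    [-1,0,4.5,0,1],
    [-1,0,4.5,0,1],
    [-1,0,4.5,0,1],
    [-1,0,4.5,0,0.7],
    [-1,0,4.5,0,0],
    [-1,0,4.5,0,0]
  ]
}}

```text
t: 8.5
eef_pos: [0.5293, 0.1421, 0.1387]
tool_rot: [180.0, 0.1, 2.4]
contact_force: [0.7, -0.2, -0.1]
gripper_width: 0.681
grasp_force: 64.3
```

Emit:
{"fn": "move_arm", "kwargs": {
  "targets": [
    [-1,0,3,0,0],
    [-1,0,0,-2,0],
    [-1,0,0,-2,0],
    [-1,0,0,-2,0],
    [-1,0,0,-1,0],
    [-1,0,0,-0.5,0],
    [-1,0,0,0,0]
  ]
}}

```text
t: 9.2
eef_pos: [0.53, 0.1707, 0.0642]
tool_rot: [180.0, 0.1, 2.4]
contact_force: [0.7, 0.0, -0.2]
gripper_width: 0.677
grasp_force: 64.3
```

```bash
python3 - <<'E'
from h import *
s=sensors.read_state(); print(s["eef_pos"],s["tool_rot"],s["gripper_width"],s["contact_force"])
im,d=get_image("side"); u,v=proj("side",(.515,.1735,.018)); cv2.imwrite("pics/s6.png",cv2.resize(im[v-80:v+60,u-90:u+90],None,fx=4,fy=4)); print(u,v)
E
```

```text
[0.53000981 0.17066376 0.0641844 ] [1.79985191e+02 9.80086943e-02 2.43413011e+00] 0.6765430921191495 [ 0.73763589  0.04093067 -0.16558086]
341 266
```

View pics/s6.png

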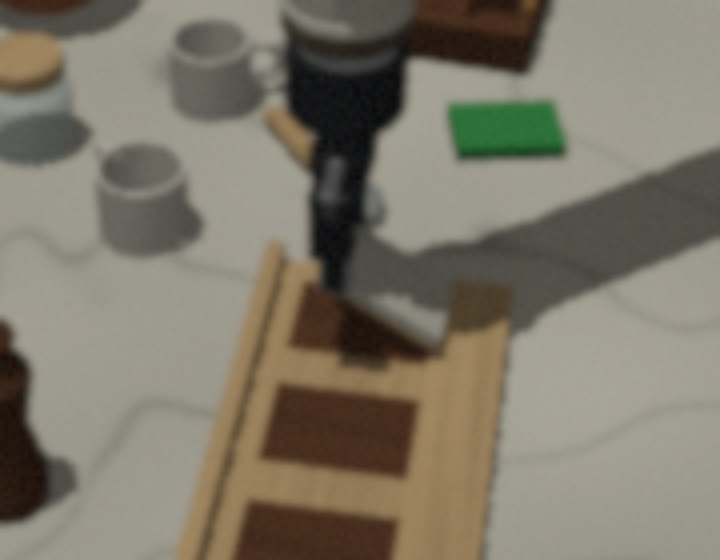

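Emit:
{"fn": "move_arm", "kwargs": {
  "targets": [
    [-1,0.4,0.4,-0.5,0],
    [-1,0,0,-0.5,0],
    [-1,0.4,0,-0.6,0],
    [-1,0.4,0,-0.6,0],
    [-1,0,0,0,0]
  ]
}}

```text
t: 9.75
eef_pos: [0.5438, 0.1761, 0.0431]
tool_rot: [-179.9, -0.1, 2.4]
contact_force: [0.6, 2.2, 4.5]
gripper_width: 0.68
grasp_force: 64.8
```

Emit:
{"fn": "move_arm", "kwargs": {
  "targets": [
    [-1,0.3,0,-0.6,0],
    [-1,0.2,0,-0.6,0],
    [-1,0.2,0,-0.6,0],
    [-1,0,0,-0.3,0],
    [-1,0,0,0,0]
  ]
}}

```text
t: 10.25
eef_pos: [0.5515, 0.1756, 0.0226]
tool_rot: [-179.9, -0.2, 2.4]
contact_force: [3.1, 0.6, 5.1]
gripper_width: 0.677
grasp_force: 64.3
```

Emit:
{"fn": "move_arm", "kwargs": {
  "targets": [
    [-1,-0.2,0,-0.2,0],
    [0.4,0,0,0,0],
    [0.8,0,0,0,0],
    [1,0,0,0,0],
    [1,0,0,0,0],
    [1,0,0,2,0],
    [1,0,0,4,0],
    [1,-2,0,4,0]
  ]
}}

```text
t: 11.05
eef_pos: [0.5289, 0.1744, 0.1205]
tool_rot: [-180.0, 0.0, 2.3]
contact_force: [0.4, -0.3, 0.2]
gripper_width: 1.002
grasp_force: 0.0
```

Emit:
{"fn": "move_arm", "kwargs": {
  "targets": [
    [1,-4,0,2,0],
    [1,-4,0,1,0],
    [1,0,0,0,0]
  ]
}}

```text
t: 11.35
eef_pos: [0.4427, 0.1748, 0.1506]
tool_rot: [179.8, 0.1, 2.7]
contact_force: [-0.1, 0.5, -0.3]
gripper_width: 1.0
grasp_force: 0.0
```

```bash
cat >> h.py <<'E'
def coast(n,near,z=.030,rad=.05):
    im,d=get_image(n); g=cv2.cvtColor(im,cv2.COLOR_BGR2HSV); P=cloud(n,d)
    m=(g[...,2]>95)&(g[...,1]<70)&(abs(P[...,2]-z)<.012)
    return patches(n,im,z,m,near,rad),im,d
E
python3 - <<'E'
from h import *
s=sensors.read_state(); print(s["eef_pos"],s["tool_rot"])
for n in ("wrist","scene","side"):
    r,im,d=coast(n,(.515,.1735)); print(n,r)
    g=cv2.cvtColor(im,cv2.COLOR_BGR2HSV)
    for r in patches(n,im,.018,(g[...,2]<85)&(g[...,1]>90),(.51,.29),.1): print(" panel",r)
    if n=="wrist": cv2.imwrite("pics/w7.png",im)
E
```

```text
[0.44269551 0.17483376 0.15061094] [1.79833181e+02 9.87536431e-02 2.66467178e+00]
wrist [([0.5133, 0.1737], [511.0, 173.5], [84.1, 60.6], 1.3, 7389)]
 panel ([0.5771, 0.2892], [576.6, 278.6], [5.7, 319.4], 2.1, 1889)
 panel ([0.5127, 0.3729], [510.3, 372.7], [89.9, 67.1], 2.4, 8416)
 panel ([0.5163, 0.273], [514.0, 272.7], [90.4, 66.8], 2.2, 8344)
scene [([0.5135, 0.175], [512.6, 174.8], [86.1, 60.7], 0.7, 446)]
 panel ([0.5143, 0.2735], [513.4, 273.0], [85.7, 64.1], 2.1, 491)
 panel ([0.5105, 0.3731], [509.7, 372.8], [86.0, 63.5], 2.4, 527)
 panel ([0.5893, 0.2669], [589.8, 264.4], [16.7, 52.6], 2.4, 47)
side [([0.5074, 0.1767], [508.3, 176.0], [87.6, 67.6], 1.7, 566)]
 panel ([0.5107, 0.2731], [511.0, 272.4], [85.8, 61.0], 2.0, 612)
 panel ([0.5064, 0.3732], [506.8, 372.4], [86.2, 61.6], 2.6, 773)
```

View pics/w7.png

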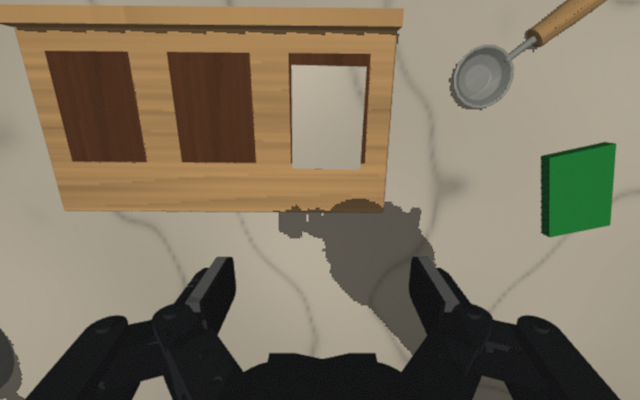

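Emit:
{"fn": "move_arm", "kwargs": {
  "targets": [
    [1,3.4,0,-2,0],
    [1,3.4,-0.2,-2,0],
    [1,0,0,-4,0],
    [1,0,0,-3.4,-0.2],
    [1,0,0,-2,0],
    [1,0,0,0,0]
  ]
}}

```text
t: 12.1
eef_pos: [0.5137, 0.1717, 0.0119]
tool_rot: [179.9, 0.4, 2.2]
contact_force: [-0.4, 0.8, 0.1]
gripper_width: 1.003
grasp_force: 0.0
```

```bash
python3 - <<'E'
from h import *
s=sensors.read_state(); print(s["eef_pos"],s["tool_rot"],s["contact_force"])
E
```

```text
[0.51370421 0.17165412 0.01186328] [179.91603231   0.3882368    2.19070617] [-0.38782507  0.80709889  0.08529918]
```

Emit:
{"fn": "move_arm", "kwargs": {
  "targets": [
    [1,-0.2,0.1,0.1,0],
    [1,0,0,0,0],
    [0.6,0,0,0,0],
    [-1,0,0,0,0],
    [-1,0,0,0,0],
    [-1,0,0,0,0]
  ]
}}

```text
t: 12.7
eef_pos: [0.5148, 0.174, 0.0186]
tool_rot: [180.0, -0.1, 2.2]
contact_force: [-1.2, -0.5, 8.1]
gripper_width: 0.678
grasp_force: 63.3
```

Emit:
{"fn": "move_arm", "kwargs": {
  "targets": [
    [-1,0.2,-0.05,0.15,0],
    [-1,0.45,-0.05,0,0],
    [-1,0,0,-0.1,0],
    [-1,0,0,0,0],
    [0.2,0,0,0,0],
    [1,0,0,0,0],
    [1,0,0,0.5,0],
    [1,0,0,2,0]
  ]
}}

```text
t: 13.5
eef_pos: [0.5185, 0.1722, 0.0411]
tool_rot: [180.0, 0.2, 2.2]
contact_force: [0.8, 0.8, 0.2]
gripper_width: 1.0
grasp_force: 0.0
```

Emit:
{"fn": "move_arm", "kwargs": {
  "targets": [
    [1,-1,0,4,0],
    [1,-3,0,3,0],
    [1,-3,0,3,0],
    [1,0,0,0,0],
    [1,0,0,0,0]
  ]
}}

```text
t: 14.0
eef_pos: [0.4507, 0.1727, 0.1434]
tool_rot: [180.0, -0.2, 2.3]
contact_force: [-0.2, 0.1, -0.6]
gripper_width: 0.999
grasp_force: 0.0
```

```bash
python3 - <<'E'
from h import *
s=sensors.read_state(); print(s["eef_pos"],s["tool_rot"])
for n in ("wrist","scene"):
    r,im,d=coast(n,(.515,.1735)); print(n,r)
    g=cv2.cvtColor(im,cv2.COLOR_BGR2HSV)
    for r in patches(n,im,.018,(g[...,2]<85)&(g[...,1]>90),(.51,.29),.1): print(" panel",r)
E
```

```text
[0.45074573 0.17268869 0.14335236] [ 1.79967856e+02 -1.52791672e-01  2.25219541e+00]
wrist [([0.5163, 0.1731], [514.2, 172.8], [84.1, 60.4], 1.7, 7679)]
 panel ([0.5736, 0.2832], [573.0, 275.8], [4.3, 312.8], 2.2, 1652)
 panel ([0.5094, 0.372], [506.6, 371.9], [90.2, 66.7], 2.2, 8507)
 panel ([0.5132, 0.2726], [510.9, 272.4], [89.3, 66.4], 2.2, 8435)
 panel ([0.5255, 0.2056], [519.1, 205.8], [5.7, 78.3], 87.9, 133)
scene [([0.52, 0.1743], [519.3, 174.1], [85.7, 60.8], 1.7, 447)]
 panel ([0.5143, 0.2733], [513.4, 273.0], [85.7, 64.1], 2.1, 491)
 panel ([0.5107, 0.3732], [509.7, 372.8], [85.8, 63.5], 2.1, 525)
```

Emit:
{"fn": "move_arm", "kwargs": {
  "targets": [
    [-1,0.2,-4.8,0,-1],
    [-1,0.2,-4.8,0,-1],
    [-1,0.2,-4.8,0,-1],
    [-1,0.2,-4.8,0,-1],
    [-1,0.2,-4.8,0,-1],
    [-1,0.2,-4.8,0,-0.6],
    [-1,0.2,-4.8,0,0],
    [-1,0.2,-4.8,0,0]
  ]
}}

```text
t: 14.9
eef_pos: [0.4658, -0.2136, 0.1411]
tool_rot: [-179.9, 0.1, -3.4]
contact_force: [0.8, 0.7, -0.0]
gripper_width: -0.003
grasp_force: 0.0
```

Emit:
{"fn": "move_arm", "kwargs": {
  "targets": [
    [-1,0,-4,0,0],
    [-1,0,-4,0,0],
    [-1,0,0,-4.5,0],
    [-1,0,0,-4,0],
    [-1,0,0,-1,0],
    [-1,0,0,0,0],
    [-1,0,0,0,0]
  ]
}}

```text
t: 15.6
eef_pos: [0.4672, -0.291, 0.048]
tool_rot: [-180.0, -0.0, -3.3]
contact_force: [1.0, -0.1, 0.6]
gripper_width: 0.0
grasp_force: 0.0
```

Good position; press to about z = 0.0275, as with the first.

Emit:
{"fn": "move_arm", "kwargs": {
  "targets": [
    [-1,0,0,-0.8,0],
    [-1,0,0,-0.3,0],
    [-1,0,0,-0.3,0],
    [-1,0,0,-0.3,0],
    [-1,0,0,-0.2,0],
    [-1,0,0,-0.2,0],
    [-1,0,0,0,0]
  ]
}}

```text
t: 16.3
eef_pos: [0.4663, -0.2913, 0.0273]
tool_rot: [180.0, 0.0, -3.4]
contact_force: [-2.8, 2.4, 9.5]
gripper_width: -0.001
grasp_force: 4.7
```

Emit:
{"fn": "move_arm", "kwargs": {
  "targets": [
    [-1,0,0,-0.15,0],
    [-1,0,0,-0.1,0],
    [-1,0,0,0,0]
  ]
}}

```text
t: 16.6
eef_pos: [0.4665, -0.2913, 0.0268]
tool_rot: [179.9, 0.0, -3.4]
contact_force: [-7.9, 4.9, 27.9]
gripper_width: -0.002
grasp_force: 14.4
```

Emit:
{"fn": "move_arm", "kwargs": {
  "targets": [
    [-1,0,0,0.5,0],
    [-1,-0.3,0,1,0],
    [-1,-1,0,4,0],
    [-1,-1,0,4,0],
    [1,0,0,3,0],
    [1,0,0,0,0],
    [1,0,0,0,0]
  ]
}}

```text
t: 17.3
eef_pos: [0.4433, -0.2917, 0.1497]
tool_rot: [179.9, -0.1, -3.4]
contact_force: [-0.3, 0.1, -0.2]
gripper_width: 0.506
grasp_force: 0.0
```

```bash
python3 - <<'E'
from h import *
s=sensors.read_state(); print(s["eef_pos"],s["tool_rot"],s["gripper_width"],s["contact_force"])
for n in ("scene","side","wrist"):
    im,d=get_image(n); print(n,tip(n,d,(.4965,-.2935)))
P=cloud("wrist",d); a=np.radians(-3.4); X=(P[...,0]-.4965)*np.cos(a)+(P[...,1]+.2935)*np.sin(a); Y=-(P[...,0]-.4965)*np.sin(a)+(P[...,1]+.2935)*np.cos(a)
m=(abs(Y)<.05)&(X>.0)&(X<.05)&(P[...,2]>.043)&(P[...,2]<.07); print("Y range",np.percentile(Y[m],[0.5,50,99.5]).round(4),"Xmax",np.percentile(X[m],99.5).round(4))
E
```

```text
[ 0.44328826 -0.29167629  0.1497008 ] [ 1.79919250e+02 -7.88869673e-02 -3.39605333e+00] 0.5057015964160598 [-0.34828398  0.123163   -0.22782637]
scene ('tilt', np.float64(4.6), 'Xmax', np.float64(0.0375), 'zmax', np.float64(0.0584), np.int64(174))
side ('tilt', np.float64(-10.6), 'Xmax', np.float64(0.0338), 'zmax', np.float64(0.0608), np.int64(122))
wrist ('tilt', np.float64(-13.1), 'Xmax', np.float64(0.0346), 'zmax', np.float64(0.0605), np.int64(4471))
Y range [-0.0275  0.0021  0.0318] Xmax 0.0346
```

Emit:
{"fn": "move_arm", "kwargs": {
  "targets": [
    [1,2.6,0,0,0],
    [1,2.6,-0.1,0,0],
    [1,2.5,-0.1,-1,0],
    [1,0,0,-4,0],
    [1,0,0,-4,0],
    [1,0,0,-2,0],
    [1,0,0,0,0],
    [1,0,0,0,0]
  ]
}}

```text
t: 18.25
eef_pos: [0.5198, -0.2923, 0.038]
tool_rot: [-179.9, 0.1, -3.3]
contact_force: [0.3, -0.9, 1.1]
gripper_width: 0.998
grasp_force: 0.0
```

```bash
python3 - <<'E'
from h import *
s=sensors.read_state(); print(s["eef_pos"],s["tool_rot"],s["gripper_width"],s["contact_force"])
im,d=get_image("wrist"); P=cloud("wrist",d)
m=(P[...,2]>.044)&(P[...,2]<.07)&(abs(P[...,0]-.515)<.02)&(abs(P[...,1]+.293)<.034)&(cv2.cvtColor(im,cv2.COLOR_BGR2HSV)[...,2]>60)
print(np.percentile(P[m],[1,50,99],axis=0).round(4).tolist(),m.sum()); cv2.imwrite("pics/w8.png",im[60:400,120:520])
E
```

```text
[ 0.51978993 -0.2923456   0.03800791] [-1.79913003e+02  9.77414451e-02 -3.33420892e+00] 0.9981224775898001 [ 0.28467761 -0.94456811  1.11885878]
[[0.4998, -0.3231, 0.0444], [0.5247, -0.2936, 0.0546], [0.5331, -0.2644, 0.0608]] 6201
```

View pics/w8.png

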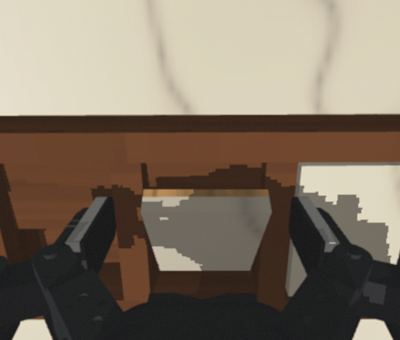

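Emit:
{"fn": "move_arm", "kwargs": {
  "targets": [
    [1,0.2,-0.2,0,0],
    [0,0,0,0,0],
    [-1,0,0,0,0],
    [-1,0,0,0,0],
    [-1,0,0,0,0],
    [-1,0,0,0,0]
  ]
}}

```text
t: 18.9
eef_pos: [0.5228, -0.2956, 0.0399]
tool_rot: [179.9, -0.1, -3.4]
contact_force: [-0.2, 0.8, 5.8]
gripper_width: 0.68
grasp_force: 64.7
```

Emit:
{"fn": "move_arm", "kwargs": {
  "targets": [
    [-1,0.1,0,1,0],
    [-1,0.2,0,1,0],
    [-1,0.2,0,2,0],
    [-1,0,0,3,0],
    [-1,0,0,3,0],
    [-1,0,0,0,0]
  ]
}}

```text
t: 19.5
eef_pos: [0.5304, -0.2961, 0.1441]
tool_rot: [179.8, -0.4, -3.4]
contact_force: [0.8, 0.5, -1.3]
gripper_width: 0.683
grasp_force: 64.4
```

```bash
python3 - <<'E'
from h import *
s=sensors.read_state(); print(s["eef_pos"],s["tool_rot"],s["gripper_width"])
im,d=get_image("wrist"); 
for l in ("handle_a","mug_a"):
  for n in ("side","scene"):
    if l=="handle_a": get_image(n)
    print(l,n,[(np.round(o["at"],4).tolist(),round(o["p"],2)) for o in spotter.tip_of(n,l)])
E
```

```text
[ 0.53037959 -0.29612371  0.14406648] [179.80175282  -0.42171725  -3.35259732] 0.6831791224589052
handle_a side [([0.7313, 0.0537, 0.0362], 0.89), ([0.6305, -0.1003, 0.0285], 0.87)]
handle_a scene [([0.7336, 0.0536, 0.0317], 0.81), ([0.6343, -0.0999, 0.0363], 0.65)]
mug_a side [([0.6887, 0.0913, 0.0012], 0.85), ([0.6803, -0.0779, 0.0013], 0.68)]
mug_a scene [([0.6808, -0.071, -0.0016], 0.92), ([0.6881, 0.0895, -0.0013], 0.62), ([0.5015, -0.2146, 0.0278], 0.43)]
```

Emit:
{"fn": "move_arm", "kwargs": {
  "targets": [
    [-1,0,4,0,1],
    [-1,0,4.8,0,1],
    [-1,0,4.8,0,1],
    [-1,0,4.8,0,1],
    [-1,0,4.8,0,1],
    [-1,0,4.8,0,0.7],
    [-1,0,4.8,0,0],
    [-1,0,4.8,0,0]
  ]
}}

```text
t: 20.65
eef_pos: [0.5265, 0.0826, 0.1384]
tool_rot: [180.0, 0.1, 2.3]
contact_force: [0.7, -0.5, -1.0]
gripper_width: 0.681
grasp_force: 64.4
```

Emit:
{"fn": "move_arm", "kwargs": {
  "targets": [
    [-1,0,4.8,0,0],
    [-1,0,4.8,0,0],
    [-1,0,4.8,0,0],
    [-1,0,4.8,0,0],
    [-1,0,4.8,0,0],
    [-1,0,4.4,0,0],
    [-1,0,0,-1,0],
    [-1,0,0,0,0]
  ]
}}

```text
t: 21.45
eef_pos: [0.5249, 0.3659, 0.1266]
tool_rot: [179.9, 0.2, 2.5]
contact_force: [0.2, -0.6, -1.2]
gripper_width: 0.677
grasp_force: 64.5
```

```bash
python3 - <<'E'
from h import *
s=sensors.read_state(); print(s["eef_pos"],s["tool_rot"],s["gripper_width"],s["contact_force"],s["q"])
E
```

```text
[0.52490115 0.36586128 0.12662259] [179.91866162   0.20913842   2.54466843] 0.6769280719242546 [ 0.18937791 -0.59972308 -1.18392781] [ -12.14118782   36.93933926  -35.46308287   94.76088022   24.61861164
   56.53874633 -143.50945494]
```

Emit:
{"fn": "move_arm", "kwargs": {
  "targets": [
    [-1,0.3,0.4,-2,0],
    [-1,0.3,0.4,-2,0],
    [-1,0,0,-1.8,0],
    [-1,0,0,-0.8,-0.2],
    [-1,0,0,0,0]
  ]
}}

```text
t: 21.95
eef_pos: [0.5323, 0.3708, 0.0603]
tool_rot: [179.8, 0.2, 2.1]
contact_force: [0.2, 0.0, -0.9]
gripper_width: 0.679
grasp_force: 64.5
```

```bash
python3 - <<'E'
from h import *
s=sensors.read_state(); print(s["eef_pos"],s["tool_rot"],s["gripper_width"],s["contact_force"],s["q"][6])
E
```

```text
[0.5323076  0.37081708 0.06026254] [179.84021953   0.19205328   2.05728417] 0.6791634869756893 [ 0.15518863  0.01173731 -0.92284437] -144.94887458748957
```

Emit:
{"fn": "move_arm", "kwargs": {
  "targets": [
    [-1,0,0.3,-0.5,0.2],
    [-1,0.2,0,-0.5,0],
    [-1,0.4,0,-0.6,0],
    [-1,0.3,0,-0.6,0],
    [-1,0,0,0,0]
  ]
}}

```text
t: 22.45
eef_pos: [0.5437, 0.3772, 0.0418]
tool_rot: [-179.9, -0.1, 2.3]
contact_force: [0.9, 1.0, 5.8]
gripper_width: 0.68
grasp_force: 65.1
```

Emit:
{"fn": "move_arm", "kwargs": {
  "targets": [
    [-1,0.3,0,-0.6,0],
    [-1,0.1,0,-0.6,0],
    [-1,0.1,0,-0.5,0],
    [-1,0,0,-0.2,0],
    [-1,0,0,0,0]
  ]
}}

```text
t: 22.95
eef_pos: [0.5505, 0.3773, 0.0239]
tool_rot: [-179.8, -0.3, 2.3]
contact_force: [4.0, 1.3, 5.7]
gripper_width: 0.675
grasp_force: 64.6
```

Emit:
{"fn": "move_arm", "kwargs": {
  "targets": [
    [-1,-0.35,-0.3,-0.2,0],
    [-1,0,0,0,0],
    [0.4,0,0,0,0],
    [1,0,0,0,0],
    [1,0,0,0,0],
    [1,0,0,2,0],
    [1,0,0,4,0],
    [1,-2,0,4,0]
  ]
}}

```text
t: 23.75
eef_pos: [0.5257, 0.3717, 0.1214]
tool_rot: [180.0, -0.0, 2.2]
contact_force: [0.3, 0.3, 0.6]
gripper_width: 1.0
grasp_force: 0.0
```

Emit:
{"fn": "move_arm", "kwargs": {
  "targets": [
    [1,-4,0,2,0],
    [1,-3,0,1,0],
    [1,0,0,0,0],
    [1,0,0,0,0]
  ]
}}

```text
t: 24.15
eef_pos: [0.4537, 0.3733, 0.1517]
tool_rot: [-180.0, -0.1, 2.4]
contact_force: [0.3, 0.2, 0.6]
gripper_width: 1.001
grasp_force: 0.0
```

```bash
python3 - <<'E'
from h import *
s=sensors.read_state(); print(s["eef_pos"],s["tool_rot"])
for n in ("wrist","scene"):
    r,im,d=coast(n,(.51,.275),rad=.13); print(n,r)
    g=cv2.cvtColor(im,cv2.COLOR_BGR2HSV)
    for r in patches(n,im,.018,(g[...,2]<85)&(g[...,1]>90),(.51,.27),.02): print(" panel",r)
E
```

```text
[0.45368201 0.37332792 0.15166123] [-1.79978307e+02 -1.38655047e-01  2.42918187e+00]
wrist [([0.5085, 0.3721], [506.5, 371.8], [84.1, 60.4], 1.2, 6928), ([0.5168, 0.1735], [514.9, 173.4], [84.3, 60.4], 1.6, 7005)]
 panel ([0.513, 0.2623], [511.6, 263.7], [89.3, 48.4], 2.4, 5140)
scene [([0.5197, 0.1741], [519.2, 174.1], [85.7, 61.3], 1.3, 447), ([0.5114, 0.3729], [510.6, 372.1], [85.7, 60.7], 2.0, 495)]
 panel ([0.5144, 0.2733], [513.7, 273.0], [85.2, 64.1], 2.1, 489)
```

Emit:
{"fn": "move_arm", "kwargs": {
  "targets": [
    [1,1.5,-4.4,1,3],
    [1,1.5,-4.4,1,3],
    [1,1.5,-4.4,1,3],
    [1,1.5,-4.4,1,3],
    [1,1.5,-4.4,1,3],
    [1,1.5,-4.4,0,3],
    [1,1.5,-4.4,0,3],
    [1,1.5,-4.4,0,3]
  ]
}}

```text
t: 25.05
eef_pos: [0.5746, 0.0177, 0.1996]
tool_rot: [-180.0, 0.0, 26.3]
contact_force: [0.6, 0.1, -0.1]
gripper_width: 1.0
grasp_force: 0.0
```

Emit:
{"fn": "move_arm", "kwargs": {
  "targets": [
    [1,1.6,-4.4,0,3],
    [1,1.6,-4.6,0,3],
    [1,1.6,-4.6,0,1.6],
    [1,0,0,0,0],
    [1,0,0,0,0]
  ]
}}

```text
t: 25.55
eef_pos: [0.6216, -0.1183, 0.1985]
tool_rot: [-179.9, 0.1, 33.6]
contact_force: [-0.6, 1.2, 0.4]
gripper_width: 1.003
grasp_force: 0.0
```

```bash
cat >> h.py <<'E'
from scipy.optimize import least_squares
def mug(c0,z0=0.,n="wrist"):
    im,d=get_image(n); P=cloud(n,d); z=P[...,2]-z0
    m=(d>0)&(z>.008)&(z<.066)&(np.hypot(P[...,0]-c0[0],P[...,1]-c0[1])<.075); q=P[m]; q=q-[0,0,z0]
    r=q[q[:,2]>.054]                       # rim ring, mean radius 31 mm
    s=least_squares(lambda x:np.hypot(r[:,0]-x[0],r[:,1]-x[1])-.031,c0,loss="soft_l1",f_scale=.002).x
    rad=np.hypot(*(q[:,:2]-s).T); h=q[(rad>.042)&(q[:,2]<.055)]
    v=(h[:,:2]-s); w=rad[(rad>.042)&(q[:,2]<.055)]; 
    a=np.degrees(np.arctan2(v[:,1].mean(),v[:,0].mean())) if len(h) else None
    return s.round(4),len(r),"handle",a and round(a,1),len(h),w.max().round(3) if len(h) else 0,im
E
python3 - <<'E'
from h import *
s=sensors.read_state(); print(s["eef_pos"],s["tool_rot"],s["q"][6])
r=mug((.682,-.076)); print(r[:-1]); cv2.imwrite("pics/w9.png",r[-1])
print(proj("wrist",(.682,-.076,.058)))
for l in ("mug_a","handle_a"): print([(np.round(o["at"],4).tolist(),round(o["p"],2)) for o in spotter.tip_of("wrist",l)])
E
```

```text
[ 0.62157458 -0.11828249  0.19852543] [-1.79907845e+02  5.66965789e-02  3.36028289e+01] -62.14004952701149
(array([ 0.6812, -0.0716]), 1076, 'handle', np.float64(165.8), 427, np.float64(0.073))
(324, 110)
[([0.6841, -0.0736, -0.0022], 0.94)]
[([0.6319, -0.1028, 0.0324], 0.71)]
```

View pics/w9.png

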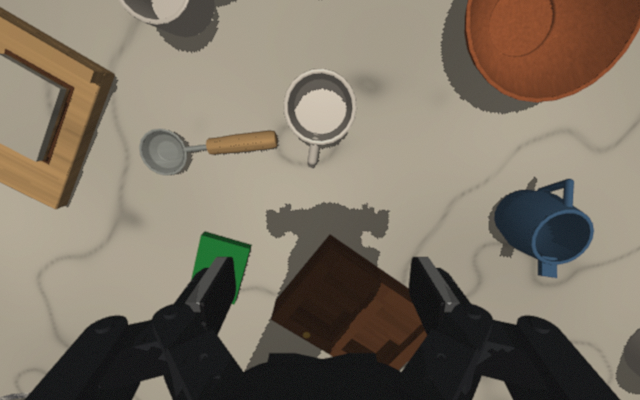

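```bash
python3 - <<'E'
from h import *
c=np.array([.6835,-.0735])
for p in ((277,133),(277,146),(245,134),(240,150)):
    w=plane("wrist",[p],.010)[0]; v=w-c; print(p,w.round(4),"r",np.hypot(*v).round(4),"ang",np.degrees(np.arctan2(v[1],v[0])).round(1))
im,d=get_image("wrist"); P=cloud("wrist",d)
for c in ((.6812,-.0716),(.6835,-.0735)):
    m=(P[...,2]>.022)&(P[...,2]<.054)&(d>0); v=P[...,:2]-c; r=np.hypot(v[...,0],v[...,1]); m&=(r>.043)&(r<.075); 
    print(m.sum(),np.degrees(np.arctan2(v[m][:,1].mean(),v[m][:,0].mean())).round(1),r[m].max().round(3),v[m].mean(0).round(3))
# rim fit by image: bright ring top-hat
m=(abs(P[...,2]-.058)<.004)&(np.hypot(P[...,0]-.682,P[...,1]+.073)<.05)
q=P[m][:,:2]; (cc,rr)=cv2.minEnclosingCircle((q*1000).astype(np.float32)); print(cc,rr,m.sum())
E
```

```text
(277, 133) [ 0.6334 -0.046 ] r 0.0571 ang 151.3
(277, 146) [ 0.6215 -0.0533] r 0.0652 ang 162.0
(245, 134) [ 0.6132 -0.018 ] r 0.0896 ang 141.7
(240, 150) [ 0.5951 -0.022 ] r 0.1023 ang 149.8
125 -152.5 0.061 [-0.044 -0.023]
136 -155.6 0.062 [-0.046 -0.021]
(681.5674438476562, -74.35212707519531) 32.85663986206055 1045
```

Emit:
{"fn": "move_arm", "kwargs": {
  "targets": [
    [1,3,2.2,0,-1.8],
    [1,3,2.2,0,-1.8],
    [1,0,0,0,0],
    [1,0,0,-4.5,0],
    [1,0,0,-4.5,0],
    [1,0,0,-3,0],
    [1,0,0,0,0]
  ]
}}

```text
t: 26.45
eef_pos: [0.677, -0.07, 0.0747]
tool_rot: [-179.7, 0.5, 30.5]
contact_force: [-0.3, -1.0, 0.3]
gripper_width: 0.996
grasp_force: 0.0
```

```bash
python3 - <<'E'
from h import *
s=sensors.read_state(); print(s["eef_pos"],s["tool_rot"],s["contact_force"])
im,d=get_image("wrist"); P=cloud("wrist",d)
m=(abs(P[...,2]-.058)<.004)&(np.hypot(P[...,0]-.682,P[...,1]+.074)<.037)&(d>0)
q=P[m][:,:2]; print(cv2.minEnclosingCircle((q*1000).astype(np.float32)),m.sum())
cv2.imwrite("pics/w10.png",im)
E
```

```text
[ 0.6770314  -0.07001819  0.07470302] [-179.67786447    0.45902486   30.47070317] [-0.26186093 -0.99483852  0.30772435]
((681.316650390625, -74.97837829589844), 35.931907653808594) 2848
```

View pics/w10.png

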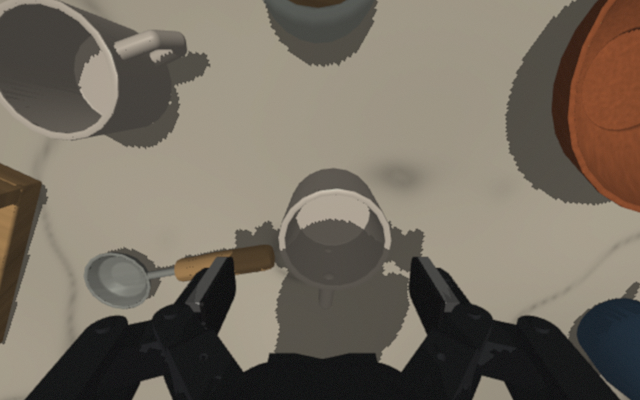

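Emit:
{"fn": "move_arm", "kwargs": {
  "targets": [
    [0.93,0.45,-0.45,0,-0.5],
    [0.93,0,0,0,0],
    [0.93,0,0,-2,0],
    [0.93,0,0,-1.5,0],
    [0.93,0,0,0,0]
  ]
}}

```text
t: 27.0
eef_pos: [0.6848, -0.0759, 0.0435]
tool_rot: [-179.9, 0.1, 29.8]
contact_force: [-0.8, -0.1, 0.6]
gripper_width: 0.963
grasp_force: 0.0
```

```bash
python3 - <<'E'
from h import *
s=sensors.read_state(); print(s["eef_pos"],s["tool_rot"],s["contact_force"],s["gripper_width"])
im,d=get_image("wrist"); P=cloud("wrist",d)
m=(abs(P[...,2]-.058)<.004)&(np.hypot(P[...,0]-.682,P[...,1]+.074)<.037)&(d>0)
q=P[m][:,:2]; print(cv2.minEnclosingCircle((q*1000).astype(np.float32)),m.sum())
cv2.imwrite("pics/w11.png",im)
E
```

```text
[ 0.6848113  -0.07594703  0.04349197] [-1.79925830e+02  1.41078041e-01  2.98233968e+01] [-0.81585757 -0.10328187  0.5790494 ] 0.9632759561986751
((682.4329223632812, -73.98713684082031), 33.353450775146484) 3886
```

View pics/w11.png

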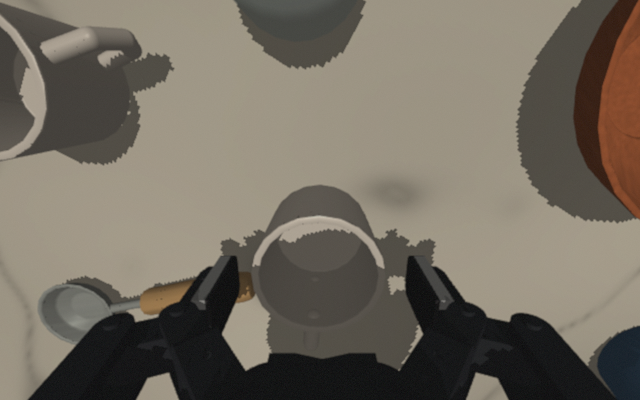

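Emit:
{"fn": "move_arm", "kwargs": {
  "targets": [
    [0.93,-0.15,0.1,-1.2,0],
    [0.93,0,0,-1.1,0],
    [0.93,0,0,0,0],
    [0.3,0,0,0,0],
    [-1,0,0,0,0],
    [-1,0,0,0,0],
    [-1,0,0,0,0]
  ]
}}

```text
t: 27.75
eef_pos: [0.6851, -0.0746, 0.0223]
tool_rot: [180.0, -0.0, 29.8]
contact_force: [0.5, -0.0, -0.8]
gripper_width: 0.745
grasp_force: 66.3
```

Emit:
{"fn": "move_arm", "kwargs": {
  "targets": [
    [-1,0,0,1,0],
    [-1,0,0,2,0],
    [-1,0,0,3,0],
    [-1,0,0,3,0],
    [-1,0,0,3,0],
    [-1,0,0,0,0]
  ]
}}

```text
t: 28.35
eef_pos: [0.6887, -0.0744, 0.1493]
tool_rot: [179.6, -0.5, 29.8]
contact_force: [0.5, -0.7, -2.6]
gripper_width: 0.747
grasp_force: 66.5
```

```bash
cat >> h.py <<'E'
def held(zr,n="wrist"):
    # mug in the grip: rim circle relative to TCP
    s=sensors.read_state(); im,d=get_image(n); P=cloud(n,d); e=s["eef_pos"]
    m=(abs(P[...,2]-zr)<.005)&(np.hypot(P[...,0]-e[0],P[...,1]-e[1])<.036)&(d>0); q=P[m]
    c=cv2.minEnclosingCircle((q[:,:2]*1000).astype(np.float32)); return e.round(4),s["tool_rot"].round(1),round(s["gripper_width"],3),"rim",c,m.sum(),(np.array(c[0])/1000-e[:2]).round(4)
E
python3 - <<'E'
from h import *
s=sensors.read_state(); print(held(.058+s["eef_pos"][2]-.021))
im,d=get_image("side"); P=cloud("side",d); e=s["eef_pos"]
q=P[(np.hypot(P[...,0]-e[0],P[...,1]-e[1])<.1)&(P[...,2]>.07)&(P[...,2]<e[2]+.05)]; print("z low",np.percentile(q[:,2],[1,5]).round(4))
print([(np.round(o["at"],4).tolist(),round(o["p"],2)) for l in ("mug_a","handle_a","spoon") for o in spotter.tip_of("side",l)])
E
```

```text
(array([ 0.6887, -0.0744,  0.1493]), array([179.6,  -0.5,  29.8]), 0.747, 'rim', ((688.7730712890625, -74.31904602050781), 35.95862579345703), np.int64(3733), array([0.0001, 0.0001]))
z low [0.1239 0.1286]
[([0.6847, 0.0922, 0.003], 0.81), ([0.6826, -0.0779, 0.1235], 0.58), ([0.6311, -0.0994, 0.1544], 0.77), ([0.7314, 0.0554, 0.0355], 0.74), ([0.5828, 0.0043, -0.0014], 0.76), ([0.5028, 0.3707, 0.0173], 0.71)]
```

Emit:
{"fn": "move_arm", "kwargs": {
  "targets": [
    [-1,-3,2,0,-2],
    [-1,-3,3.5,0,-2],
    [-1,-2,4,0,-2],
    [-1,-2,4,0,-2],
    [-1,-2,4,0,-2],
    [-1,-2,4,0,-2],
    [-1,-2,4,0,-2],
    [-1,-1,4,0,-2]
  ]
}}

```text
t: 29.4
eef_pos: [0.5117, 0.2214, 0.1407]
tool_rot: [180.0, 0.2, 13.8]
contact_force: [0.2, 0.7, -1.7]
gripper_width: 0.745
grasp_force: 66.6
```

Emit:
{"fn": "move_arm", "kwargs": {
  "targets": [
    [-1,-0.5,4,0,-2],
    [-1,-0.4,4,0,-2],
    [-1,0,4,0,-2],
    [-1,0,3,0,-0.7],
    [-1,0,0,0,0],
    [-1,0,0,0,0]
  ]
}}

```text
t: 30.0
eef_pos: [0.5043, 0.3708, 0.1404]
tool_rot: [179.9, 0.1, 7.3]
contact_force: [-0.2, 0.1, -2.7]
gripper_width: 0.751
grasp_force: 66.9
```

```bash
python3 - <<'E'
from h import *
s=sensors.read_state(); print(s["eef_pos"],s["tool_rot"],s["gripper_width"],s["q"][6])
E
```

```text
[0.50427385 0.37075763 0.14038478] [1.79939168e+02 1.48815507e-01 7.27384630e+00] 0.7513557459108876 -136.75303786183437
```

Emit:
{"fn": "move_arm", "kwargs": {
  "targets": [
    [-1,0.55,0.15,-2,-0.2],
    [-1,0,0,-3,0],
    [-1,0,0,-2,0],
    [-1,0,0,-0.8,0],
    [-1,0,0,0,0],
    [-1,0,0,0,0]
  ]
}}

```text
t: 30.6
eef_pos: [0.5118, 0.3716, 0.0645]
tool_rot: [-180.0, -0.0, 6.9]
contact_force: [-0.4, 0.2, -1.9]
gripper_width: 0.747
grasp_force: 66.9
```

```bash
python3 - <<'E'
from h import *
s=sensors.read_state(); print(s["eef_pos"],s["tool_rot"],s["gripper_width"],s["contact_force"])
for n in ("wrist","scene","side"):
  get_image(n); print(n,[(np.round(o["at"],4).tolist(),round(o["p"],2)) for l in ("mug_a","handle_a") for o in spotter.tip_of(n,l)])
print(held(.058+s["eef_pos"][2]-.0223))
E
```

```text
[0.51181407 0.37156713 0.06453476] [-1.79989970e+02 -3.84607346e-02  6.89096792e+00] 0.7468360423605694 [-0.41806468  0.15173952 -1.88628722]
wrist [([0.5091, 0.3703, 0.0434], 0.68), ([0.4516, 0.3687, 0.0725], 0.77), ([0.5139, 0.171, 0.0164], 0.63)]
scene [([0.6894, 0.0901, -0.0019], 0.82), ([0.5066, 0.3731, 0.0418], 0.56), ([0.454, 0.3718, 0.0774], 0.62)]
side [([0.6883, 0.0862, 0.0029], 0.84), ([0.5077, 0.3716, 0.0422], 0.7), ([0.4496, 0.3717, 0.0736], 0.33), ([0.4554, 0.3686, 0.0718], 0.73), ([0.7352, 0.0555, 0.0338], 0.59), ([0.5139, 0.172, 0.0153], 0.47)]
(array([0.5113, 0.372 , 0.0643]), array([-180. ,   -0. ,    6.9]), 0.747, 'rim', ((511.5982666015625, 372.0380859375), 35.90208435058594), np.int64(4966), array([0.0003, 0.    ]))
```

Emit:
{"fn": "move_arm", "kwargs": {
  "targets": [
    [-1,-0.1,0,-0.6,0],
    [-1,0,0,-0.4,0],
    [-1,0,0,0,0],
    [-1,0,0,-0.1,0],
    [-1,0,0,0,0]
  ]
}}

```text
t: 31.6
eef_pos: [0.5101, 0.3719, 0.0527]
tool_rot: [180.0, 0.0, 6.9]
contact_force: [0.2, 0.0, -1.5]
gripper_width: 0.747
grasp_force: 66.9
```

Emit:
{"fn": "move_arm", "kwargs": {
  "targets": [
    [-1,0,0,-0.1,0],
    [-1,0,0,-0.1,0],
    [-1,0,0,0,0]
  ]
}}

```text
t: 31.9
eef_pos: [0.5104, 0.3721, 0.0523]
tool_rot: [180.0, -0.0, 6.9]
contact_force: [-2.6, -2.3, 7.4]
gripper_width: 0.747
grasp_force: 67.7
```

Emit:
{"fn": "move_arm", "kwargs": {
  "targets": [
    [0.6,0,0,0,0],
    [0.9,0,0,0,0],
    [1,0,0,0,0],
    [1,0,0,1,0],
    [1,0,0,3,0],
    [1,0,0,4,0],
    [1,-3,0,3,0],
    [1,-4,-1,1,0]
  ]
}}

```text
t: 32.7
eef_pos: [0.4426, 0.3648, 0.1754]
tool_rot: [-179.7, -0.4, 6.8]
contact_force: [-0.7, 0.4, 0.7]
gripper_width: 1.0
grasp_force: 0.0
```

Emit:
{"fn": "move_arm", "kwargs": {
  "targets": [
    [1,-2,-1,1,0],
    [1,0,0,0,0],
    [1,0,0,0,0]
  ]
}}

```text
t: 33.0
eef_pos: [0.4208, 0.352, 0.182]
tool_rot: [-180.0, -0.1, 6.9]
contact_force: [0.5, -0.3, -0.7]
gripper_width: 1.0
grasp_force: 0.0
```

```bash
cat >> h.py <<'E'
def placed(n,c0,z0=.030):
    r,im,d=coast(n,c0); P=cloud(n,d); z=P[...,2]-z0
    v=P[...,:2]-c0; rr=np.hypot(v[...,0],v[...,1])
    m=(d>0)&(abs(z-.058)<.005)&(rr<.045); c=cv2.minEnclosingCircle((P[m][:,:2]*1000).astype(np.float32)); cc=np.array(c[0])/1000
    v=P[...,:2]-cc; rr=np.hypot(v[...,0],v[...,1]); m=(d>0)&(z>.012)&(z<.052)&(rr>.045)&(rr<.064); h=v[m].mean(0)
    print(n,"rim",np.round(c[0],1),round(c[1],1),"handle",m.sum(),np.degrees(np.arctan2(h[1],h[0])).round(1)%360,"coaster?",r)
    return im,d
E
python3 - <<'E'
from h import *
s=sensors.read_state(); print(s["eef_pos"],s["tool_rot"],s["gripper_width"])
for n in ("wrist","scene","side"):
  placed(n,(.508,.372)); print([(np.round(o["at"],4).tolist(),round(o["p"],2)) for l in ("mug_a","handle_a") for o in spotter.tip_of(n,l)])
E
```

```text
[0.42079568 0.35203229 0.18203586] [-1.79977274e+02 -1.34022944e-01  6.93936928e+00] 1.000176418721614
wrist rim [508.  372.5] 32.8 handle 156 181.9 coaster? [([0.5445, 0.3994], [545.7, 399.3], [6.4, 14.4], 35.5, 63), ([0.5443, 0.3487], [546.0, 348.8], [21.0, 10.5], 55.1, 140), ([0.5084, 0.372], [508.0, 371.9], [56.0, 55.8], 6.9, 3132), ([0.4685, 0.3922], [471.1, 390.4], [22.6, 15.8], 89.9, 255), ([0.4678, 0.349], [466.5, 349.9], [9.9, 19.9], 25.1, 127)]
[([0.5102, 0.3713, 0.0264], 0.89)]
scene rim [510.3 371.5] 34.1 handle 5 181.5 coaster? [([0.4795, 0.3707], [480.2, 371.2], [33.6, 13.8], 77.1, 40), ([0.5423, 0.3756], [540.9, 373.4], [30.9, 60.1], 9.1, 122)]
[([0.5107, 0.3726, 0.0296], 0.85), ([0.6913, 0.0903, -0.0017], 0.62), ([0.7333, 0.058, 0.032], 0.95), ([0.453, 0.3722, 0.0668], 0.72), ([0.4978, -0.2916, 0.0305], 0.23)]
side rim [502.6 370.3] 38.2 handle 42 177.0 coaster? [([0.513, 0.341], [513.5, 340.2], [37.7, 15.6], 12.6, 61), ([0.5068, 0.3922], [505.1, 379.2], [86.6, 55.1], 1.1, 275)]
[([0.6847, 0.0901, 0.0037], 0.94), ([0.5087, 0.3695, 0.0269], 0.89), ([0.4513, 0.3696, 0.0625], 0.62), ([0.7329, 0.0559, 0.0321], 0.59)]
```

Emit:
{"fn": "move_arm", "kwargs": {
  "targets": [
    [1,1,-2.5,0.5,8.5],
    [1,1,-2.5,0.5,8.5],
    [1,1.5,-2.5,0.5,8.5],
    [1,2,-2.5,0.5,8.5],
    [1,2,-2.5,0,8.5],
    [1,2,-2.5,0,8.5],
    [1,2,-2.5,0,8.5],
    [1,2,-2.5,0,8.5]
  ]
}}

```text
t: 34.25
eef_pos: [0.556, 0.1507, 0.2009]
tool_rot: [-180.0, -0.0, 75.3]
contact_force: [-0.2, 0.4, -0.4]
gripper_width: 0.995
grasp_force: 0.0
```

Emit:
{"fn": "move_arm", "kwargs": {
  "targets": [
    [1,2,-1.5,0,8.5],
    [1,2,-1.5,0,8.5],
    [1,2,-1.5,0,8.5],
    [1,2,-1.5,0,8.5],
    [1,2,-1.5,0,8.5],
    [1,2,-1,0,8.5],
    [1,3,-0.8,0,8.5],
    [1,3,-0.8,0,8]
  ]
}}

```text
t: 35.05
eef_pos: [0.7362, 0.0497, 0.2005]
tool_rot: [-180.0, -0.0, 142.7]
contact_force: [1.1, 0.9, 1.0]
gripper_width: 1.002
grasp_force: 0.0
```

Emit:
{"fn": "move_arm", "kwargs": {
  "targets": [
    [1,0,0,0,0],
    [1,0,0,0,0]
  ]
}}

```text
t: 35.25
eef_pos: [0.735, 0.0508, 0.1996]
tool_rot: [-180.0, -0.1, 142.3]
contact_force: [-0.6, 0.1, 0.5]
gripper_width: 1.004
grasp_force: 0.0
```

```bash
python3 - <<'E'
from h import *
s=sensors.read_state(); print(s["eef_pos"],s["tool_rot"],s["gripper_width"],s["q"].round(1))
for n in ("wrist","scene","side"):
  placed(n,(.689,.090),0.); print([(np.round(o["at"],4).tolist(),round(o["p"],2)) for l in ("mug_a","handle_a") for o in spotter.tip_of(n,l)])
E
```

```text
[0.73495831 0.05081753 0.19963624] [-1.79985516e+02 -1.28541928e-01  1.42292908e+02] 1.0044905831177557 [ 23.3  47.3 -52.2  75.2  36.9  74.8  23.3]
wrist rim [692.5  90.5] 36.5 handle 53 318.9 coaster? []
[([0.693, 0.0919, -0.0036], 0.65), ([0.733, 0.0552, 0.0346], 0.65)]
scene rim [691.7  91.4] 34.7 handle 38 322.0 coaster? [([0.6663, 0.0782], [665.9, 78.9], [21.7, 16.9], 23.6, 33)]
[([0.5067, 0.3728, 0.0314], 0.89), ([0.6874, 0.091, -0.0016], 0.69), ([0.7335, 0.0569, 0.0318], 0.78), ([0.4524, 0.3722, 0.0673], 0.68), ([0.4986, -0.2898, 0.0282], 0.18)]
side rim [688.3  92.5] 33.8 handle 10 322.2 coaster? [([0.6905, 0.0656], [693.4, 69.8], [42.6, 35.3], 64.2, 70), ([0.6973, 0.1209], [697.9, 120.6], [25.2, 41.6], 72.9, 64)]
[([0.687, 0.0882, 0.0013], 0.93), ([0.5046, 0.3682, 0.0277], 0.84), ([0.4525, 0.3668, 0.0609], 0.81), ([0.7343, 0.0522, 0.0338], 0.57)]
```

Emit:
{"fn": "move_arm", "kwargs": {
  "targets": [
    [1,-2.25,2,0,0],
    [1,-2.25,2,0,0],
    [1,0,0,-4,0],
    [1,0,0,-4,0],
    [1,0,0,-4,0],
    [1,0,0,0,0],
    [1,0,0,0,0]
  ]
}}

```text
t: 36.4
eef_pos: [0.69, 0.0911, 0.0812]
tool_rot: [-180.0, -0.1, 142.4]
contact_force: [0.7, 0.0, 0.7]
gripper_width: 1.0
grasp_force: 0.0
```

```bash
cat >> h.py <<'E'
def rim(zr,c0,n="wrist"):
    im,d=get_image(n); P=cloud(n,d); m=(d>0)&(P[...,2]>zr-.003)&(P[...,2]<zr+.005)&(np.hypot(P[...,0]-c0[0],P[...,1]-c0[1])<.045); q=P[m][:,:2]
    s=least_squares(lambda x:np.hypot(q[:,0]-x[0],q[:,1]-x[1])-.031,c0,loss="soft_l1",f_scale=.001).x
    r=np.hypot(*(q-s).T); return s.round(4),m.sum(),np.percentile(r,[2,50,98]).round(4)
E
python3 - <<'E'
from h import *
s=sensors.read_state(); print(s["eef_pos"],s["tool_rot"],s["contact_force"]); print(rim(.058,(.69,.091)),rim(.058,s["eef_pos"][:2]))
E
```

```text
[0.68995327 0.09109668 0.08119604] [-1.79983042e+02 -6.19703963e-02  1.42436389e+02] [0.67808311 0.04938567 0.74357022]
(array([0.6906, 0.0932]), np.int64(2413), array([0.0285, 0.0304, 0.0329])) (array([0.69  , 0.0928]), np.int64(2258), array([0.0285, 0.0304, 0.0328]))
```

Emit:
{"fn": "move_arm", "kwargs": {
  "targets": [
    [1,0,0.15,-2,0],
    [1,0,0,-2,0],
    [1,0,0,-1.5,0],
    [1,0,0,-0.5,0],
    [1,0,0,0,0]
  ]
}}

```text
t: 37.0
eef_pos: [0.6891, 0.0922, 0.0192]
tool_rot: [-179.9, -0.1, 142.4]
contact_force: [0.1, -0.9, 0.2]
gripper_width: 0.999
grasp_force: 0.0
```

Emit:
{"fn": "move_arm", "kwargs": {
  "targets": [
    [0.3,0,0,0,0],
    [-1,0,0,0,0],
    [-1,0,0,0,0],
    [-1,0,0,0,0]
  ]
}}

```text
t: 37.4
eef_pos: [0.691, 0.0927, 0.0221]
tool_rot: [179.9, 0.1, 142.4]
contact_force: [0.8, 0.0, 4.1]
gripper_width: 0.74
grasp_force: 66.6
```

Emit:
{"fn": "move_arm", "kwargs": {
  "targets": [
    [-1,0,0,1,0],
    [-1,0,0,2,0],
    [-1,0,0,3,0],
    [-1,0,0,3,0],
    [-1,0,0,3,0],
    [-1,0,0,0,0]
  ]
}}

```text
t: 38.0
eef_pos: [0.6932, 0.0939, 0.1477]
tool_rot: [179.6, 0.3, 142.4]
contact_force: [0.9, 0.5, -0.6]
gripper_width: 0.738
grasp_force: 66.6
```

```bash
python3 - <<'E'
from h import *
s=sensors.read_state(); e=s["eef_pos"]; print(e,s["tool_rot"],s["gripper_width"]); print(rim(.058+e[2]-.0205,e[:2]))
for n in ("wrist","scene","side"):
  get_image(n); print(n,[(np.round(o["at"],4).tolist(),round(o["p"],2)) for l in ("mug_a","handle_a") for o in spotter.tip_of(n,l)])
E
```

```text
[0.69319635 0.09385985 0.14769616] [179.60264572   0.33270445 142.43356349] 0.7376872295160875
(array([0.6875, 0.0971]), np.int64(1193), array([0.0315, 0.0334, 0.0401]))
wrist [([0.6955, 0.0915, 0.1204], 0.78), ([0.7325, 0.0519, 0.1551], 0.83), ([0.581, 0.0038, -0.0027], 0.51)]
scene [([0.5049, 0.3701, 0.0299], 0.76), ([0.5008, -0.2121, 0.0266], 0.62), ([0.6876, 0.0925, 0.1172], 0.58), ([0.4541, 0.3721, 0.064], 0.71), ([0.7318, 0.0576, 0.1521], 0.71), ([0.4986, -0.2898, 0.0276], 0.57)]
side [([0.5098, 0.3703, 0.0297], 0.78), ([0.6859, 0.089, 0.1205], 0.66), ([0.732, 0.0543, 0.148], 0.72), ([0.4492, 0.371, 0.0602], 0.56), ([0.8069, 0.0089, -0.0013], 0.52)]
```

Emit:
{"fn": "move_arm", "kwargs": {
  "targets": [
    [-1,-1.1,0.5,0,-8],
    [-1,-1.1,0.5,0,-8],
    [-1,-1.1,0.5,0,-8],
    [-1,-1.1,0.5,0,-8],
    [-1,-1.1,0.5,0,-8],
    [-1,-1.1,0.5,0,-8],
    [-1,-1.1,0.5,0,-8],
    [-1,-1.1,0.5,0,-8]
  ]
}}

```text
t: 39.3
eef_pos: [0.6015, 0.1328, 0.1407]
tool_rot: [-180.0, -0.0, 78.1]
contact_force: [0.9, 0.1, -1.8]
gripper_width: 0.74
grasp_force: 66.5
```

Emit:
{"fn": "move_arm", "kwargs": {
  "targets": [
    [-1,-1.1,0.5,0,-8],
    [-1,-1.1,0.5,0,-8],
    [-1,-1.1,0.5,0,-8],
    [-1,-1.1,0.5,0,-8],
    [-1,-1.1,0.5,0,-8],
    [-1,-1.1,0.5,0,-8],
    [-1,-1.1,0.5,0,-8],
    [-1,-1.1,0.5,0,-8]
  ]
}}

```text
t: 40.1
eef_pos: [0.5135, 0.173, 0.1408]
tool_rot: [-180.0, 0.0, 14.1]
contact_force: [-0.3, -0.1, -2.6]
gripper_width: 0.744
grasp_force: 66.5
```

Emit:
{"fn": "move_arm", "kwargs": {
  "targets": [
    [-1,0,0,0,-8],
    [-1,0,0,0,0],
    [-1,0,0,0,0]
  ]
}}

```text
t: 40.4
eef_pos: [0.5143, 0.1726, 0.141]
tool_rot: [180.0, -0.0, 6.7]
contact_force: [0.3, -0.2, -3.5]
gripper_width: 0.743
grasp_force: 66.5
```

```bash
python3 - <<'E'
from h import *
s=sensors.read_state(); e=s["eef_pos"]; print(e,s["tool_rot"],s["gripper_width"],s["q"][6])
for n in ("wrist","scene","side"):
  im,d=get_image(n); print(n,[(np.round(o["at"],4).tolist(),round(o["p"],2)) for l in ("mug_a","handle_a") for o in spotter.tip_of(n,l)])
E
```

```text
[0.51425771 0.17260447 0.1409561 ] [ 1.79991859e+02 -1.60076085e-02  6.67734066e+00] 0.7430760691658947 -116.86934289944232
wrist [([0.5165, 0.1719, 0.1165], 0.92), ([0.5081, 0.3705, 0.0289], 0.69), ([0.4524, 0.3689, 0.0621], 0.61), ([0.4597, 0.1663, 0.1519], 0.79), ([0.4496, 0.3695, 0.0634], 0.76)]
scene [([0.5157, 0.1695, 0.117], 0.61), ([0.4607, 0.1695, 0.1494], 0.83), ([0.4562, 0.3699, 0.0659], 0.6)]
side [([0.5096, 0.1692, 0.123], 0.61), ([0.5068, 0.3728, 0.0277], 0.6), ([0.4588, 0.1676, 0.1493], 0.87), ([0.4526, 0.3658, 0.0593], 0.84)]
```

Emit:
{"fn": "move_arm", "kwargs": {
  "targets": [
    [-1,0.1,0.1,-2,-2.7],
    [-1,0,0,-3,0],
    [-1,0,0,-2,0],
    [-1,0,0,-1,0],
    [-1,0,0,0,0],
    [-1,0,0,0,0]
  ]
}}

```text
t: 41.45
eef_pos: [0.5157, 0.1738, 0.0615]
tool_rot: [-180.0, -0.0, 3.7]
contact_force: [0.1, 0.9, -1.6]
gripper_width: 0.742
grasp_force: 66.5
```

```bash
python3 - <<'E'
from h import *
s=sensors.read_state(); e=s["eef_pos"]; print(e,s["tool_rot"],s["gripper_width"],s["contact_force"])
for n in ("wrist","scene","side"):
  im,d=get_image(n); print(n,[(np.round(o["at"],4).tolist(),round(o["p"],2)) for l in ("mug_a","handle_a") for o in spotter.tip_of(n,l)])
E
```

```text
[0.51566585 0.17376957 0.06152057] [-1.79977667e+02 -4.40980678e-02  3.74788752e+00] 0.7417449997669148 [ 0.07154664  0.85329826 -1.56025052]
wrist [([0.5096, 0.3713, 0.0282], 0.81), ([0.5139, 0.173, 0.0354], 0.63), ([0.4532, 0.1688, 0.0712], 0.98)]
scene [([0.5073, 0.3737, 0.0301], 0.71), ([0.4978, 0.2724, -0.0003], 0.7), ([0.5175, 0.1741, 0.0393], 0.68), ([0.4517, 0.3733, 0.0656], 0.74), ([0.4624, 0.1766, 0.0725], 0.72)]
side [([0.5122, 0.1721, 0.042], 0.89), ([0.5089, 0.3666, 0.0286], 0.8), ([0.4608, 0.1688, 0.0697], 0.92), ([0.4509, 0.3711, 0.0598], 0.68)]
```

Emit:
{"fn": "move_arm", "kwargs": {
  "targets": [
    [-1,0,0,-0.5,0],
    [-1,0,0,-0.4,0],
    [-1,0,0,0,0],
    [-1,0,0,-0.1,0],
    [-1,0,0,-0.1,0],
    [-1,0,0,0,0]
  ]
}}

```text
t: 42.5
eef_pos: [0.5153, 0.1734, 0.052]
tool_rot: [179.9, -0.0, 3.7]
contact_force: [-7.2, -3.4, 22.2]
gripper_width: 0.742
grasp_force: 69.1
```

Emit:
{"fn": "move_arm", "kwargs": {
  "targets": [
    [-1,0,0,0.1,0],
    [0.6,0,0,0,0],
    [1,0,0,0,0],
    [1,0,0,0,0],
    [1,0,0,1,0],
    [1,0,0,3,0],
    [1,0,0,4,0],
    [1,-3,0,3,0]
  ]
}}

```text
t: 43.3
eef_pos: [0.489, 0.1738, 0.1638]
tool_rot: [-179.9, -0.3, 3.6]
contact_force: [1.0, 0.3, 1.2]
gripper_width: 1.001
grasp_force: 0.0
```

Emit:
{"fn": "move_arm", "kwargs": {
  "targets": [
    [1,-4,0.5,1,0],
    [1,-2,0.5,1,0],
    [1,0,0,0,0],
    [1,0,0,0,0]
  ]
}}

```text
t: 43.7
eef_pos: [0.4258, 0.1834, 0.1818]
tool_rot: [180.0, -0.1, 3.8]
contact_force: [0.4, -0.1, 0.0]
gripper_width: 0.996
grasp_force: 0.0
```

```bash
python3 - <<'E'
from h import *
s=sensors.read_state(); print(s["eef_pos"],s["tool_rot"],s["gripper_width"])
for n in ("wrist","scene"):
  for c in ((.5155,.1735),(.508,.372)):
    im,d=placed(n,c); print("  rimfit",rim(.088,c,n))
  if n=="wrist": cv2.imwrite("pics/w12.png",im)
  print([(np.round(o["at"],4).tolist(),round(o["p"],2)) for l in ("mug_a","handle_a") for o in spotter.tip_of(n,l)])
E
```

```text
[0.42583865 0.18343861 0.18175788] [ 1.79993164e+02 -1.27549308e-01  3.76472391e+00] 0.9962178072413584
wrist rim [511.9 173.4] 36.3 handle 112 179.4 coaster? [([0.5511, 0.1978], [553.1, 196.8], [10.4, 25.1], 36.4, 167), ([0.5541, 0.1484], [554.3, 147.5], [16.7, 6.7], 59.2, 85), ([0.5386, 0.1806], [538.4, 181.1], [5.9, 22.9], 21.8, 70), ([0.5126, 0.1703], [511.7, 170.3], [49.7, 51.6], 0.1, 2625), ([0.4784, 0.1928], [481.9, 189.8], [20.3, 24.6], 0.8, 309), ([0.4761, 0.1487], [474.9, 150.2], [9.3, 22.3], 26.9, 112)]
  rimfit (array([0.5149, 0.1743]), np.int64(1556), array([0.0287, 0.0306, 0.0327]))
wrist rim [506.2 373.1] 34.4 handle 399 185.3 coaster? [([0.5405, 0.3602], [536.1, 370.7], [56.7, 24.0], 89.0, 764), ([0.5035, 0.3896], [503.5, 389.9], [16.8, 42.9], 73.5, 621), ([0.4667, 0.3933], [466.8, 393.4], [8.3, 13.3], 3.7, 121), ([0.4673, 0.3482], [468.7, 350.5], [10.2, 19.3], 3.7, 137)]
  rimfit (array([0.5072, 0.3716]), np.int64(1915), array([0.0284, 0.0307, 0.0331]))
[([0.5114, 0.3728, 0.0282], 0.65), ([0.5162, 0.1708, 0.0282], 0.64), ([0.4515, 0.3698, 0.0614], 0.81), ([0.4597, 0.1719, 0.0632], 0.57)]
scene rim [519.3 174.9] 33.8 handle 6 179.0 coaster? [([0.4869, 0.1663], [485.5, 166.7], [12.3, 35.0], 24.3, 32), ([0.5506, 0.1764], [548.6, 175.0], [27.2, 61.1], 4.3, 116)]
  rimfit (array([0.5186, 0.1738]), np.int64(49), array([0.0291, 0.031 , 0.0337]))
scene rim [510.7 373. ] 34.3 handle 5 183.1 coaster? [([0.4799, 0.3705], [479.9, 370.1], [35.9, 13.6], 88.6, 38), ([0.5423, 0.3753], [538.0, 372.9], [31.4, 58.9], 2.6, 122)]
  rimfit (array([0.5119, 0.3722]), np.int64(50), array([0.0277, 0.0307, 0.0334]))
[([0.5079, 0.3723, 0.0279], 0.89), ([0.5161, 0.1731, 0.0251], 0.59), ([0.4533, 0.3702, 0.0638], 0.84), ([0.4588, 0.1755, 0.0651], 0.67)]
```

View pics/w12.png

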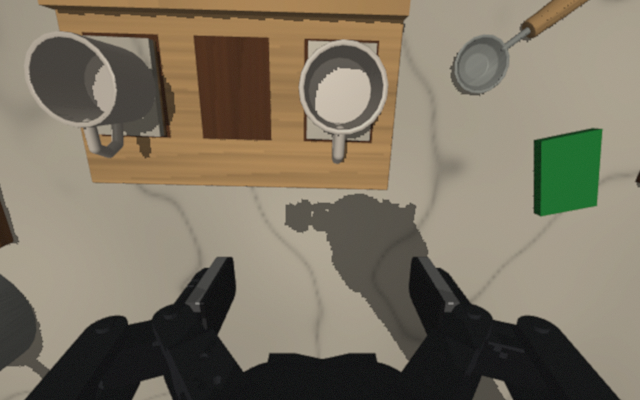

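Both mugs stand centred on their coasters, with handles towards the robot, away from the rail. At left the mug is near (75,80) with its handle at (103,140). At right it is at (343,87) with its handle at (339,160).

```bash
python3 - <<'E'
from h import *
r,_,_=coast("side",(.493,-.372),.038); print(r)
print(job_done())
E
```

```text
[([0.5299, -0.3669], [530.1, -369.0], [16.1, 59.6], 2.4, 39)]
the job is handed in; nothing more can be done
None
```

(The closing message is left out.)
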